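# Pack the lunch set away: build the bento, nest the tumblers

## Task

Pack the lunch set away: first build the red bento by putting the shallow upper tier on the deep lower tier and then the lid on the upper tier, each squarely seated and fully down. Then nest the steel tumblers, the middle one inside the tall one and after it the short one inside the middle one, each fully down and upright. Leave the lower tier and the tall tumbler where they stand, and do not disturb the soup cup, the chopsticks or the loose glass shaker.

Things in the scene. Friction and masses are not known exactly. Their poses are not given: they have to be found in the camera images.
- lower_tier: Deep lower tier of the bento, base of its stack: open red box, no divider, 140 x 62 mm outside, 50 mm high, walls 4 mm (mouth 132 x 54 mm). Loose, 300 g, stands upright. Origin: centre of its underside; x along its length, y across, z up. Half a turn makes no difference.
- upper_center (a point): Centre (22 mm above underside) of the upper bento tier: red box, 140 x 62 mm, 44 mm high, open on top, one divider, walls 4 mm, stands upright. Under it a solid foot 124 x 46 mm, 6 mm high, drops into the lower tier's mouth (4 mm play each side) till the body rests on the rim. Grasp across the 62 mm. About 140 g. x along length, z up.
- lid_center (a point): Centre (17.5 mm above underside) of the bento lid, lying lip down: red plate 140 x 62 x 8 mm; under it a solid lip 124 x 46 mm, 5 mm high, that drops into the upper tier's mouth (4 mm play each side); on top a grip bar 70 mm long (along x), 12 mm wide, 13 to 35 mm above the underside. About 90 g. x along length, z up.
- tall_tumbler: Tall steel tumbler, largest of three, base of the nest: 104 mm high, mouth 55 mm inside, straight collar 66 mm outside diameter over its top 30 mm, tapering below. Loose, 220 g, stands mouth up. Origin: centre of its underside; z up.
- middle_tumbler_center (a point): Centre (39 mm above underside) of the middle steel tumbler: 78 mm high, mouth up; straight collar 63 mm diameter over its top 30 mm (grasp there), mouth 45 mm inside; below it a body tapering from 50 to 36 mm, 48 mm long, goes into the tall tumbler till the shoulder rests on its rim, the collar staying above. About 140 g. z up.
- short_tumbler_center (a point): Centre (30 mm above underside) of the short steel tumbler, smallest of three: 60 mm high, mouth up; straight collar 56 mm diameter over its top 30 mm (grasp there); below it a body tapering from 38 to 28 mm, 30 mm long, goes into the middle tumbler till the shoulder rests on its rim, the collar staying above. About 100 g. z up.
- soup_cup: White ceramic soup cup, 92 mm rim diameter, 70 mm high, not to be disturbed. Loose. Origin: centre of its underside, z up.
- shaker_center (a point): Empty glass shaker with a steel cap, 42 mm diameter, 72 mm high, standing loose among the things, not to be disturbed (others like it are in the grey shelf). Point: its centre, half-way up, z up.
- chopsticks: Pair of steel cooking chopsticks lying side by side as one piece, 237 mm long, 17 mm wide, 7 mm high, not to be disturbed. Loose. Origin: its middle, on the underside; x along its length.
Not all that is in view belongs to the job. Leave any pink or purple look-alike of the lower_tier alone.

How it is judged:
By the outcome, as a careful person would: the job done as asked, in the order asked, and still so for the second after the job is handed in, with the robot touching nothing.
It also fails if it takes over 122 s, if anything falls off the work surface, if the arm or the gripper's body presses on something with over 40 N, if the wrist force passes 120 N, or if a joint passes its speed limit or range.

## Robot

A 6-joint arm with a two-finger parallel gripper is mounted at the origin on the work surface. World frame = base frame: x ahead of the robot, y to its left, z up, the work surface at z = 0. Lengths are in m, angles in rad, forces in N, time in s.
With the tool pointing down it reaches from about 0.35 to 0.85 m from the base axis. Payload 8.1 kg.
Tool frame: the origin (TCP) lies between the finger pads; the fingertips stand 22 mm ahead of it and the grasp point (between the pads) lies 3 mm ahead of it; x points along the fingers, y is the direction in which the jaws open and shut, and the axes are right-handed (so a half turn about x gives the same grasp; the last joint's range is limited). The gripper opens to 93 mm and grips with 3 to 60 N. Pads are 15 mm wide; open, the fingers measure 128 mm over their backs; the gripper's body (75 mm by 188 mm) begins 65 mm behind the grasp point.
Start: joints at [1.198, 0.13, 1.488, -0, 1.523, -0.085], TCP at [0.17, 0.575, 0.241] pointing down, gripper open.
Joint ranges: [-2.96, 2.96], [-0.89, 2.26], [0.02, 2.5], [-1.34, 4.48], [0, 2.73], [-2.66, 2.66]. Speed limits (rad/s): [2.39, 2.39, 2.79, 3.14, 3.14, 3.14].

## Interface

Orientations are given as [roll, pitch, yaw] about the fixed x, y, z axes, in that order (R = Rz(yaw) Ry(pitch) Rx(roll)).
In Python, from workcell import ctrl gives the robot as it stands. The module is installed in compiled form; this text tells all that it offers.
- The arm moves only by the shell command python3 -m inch 'ROWS' [FORCE]. ROWS is JSON, a list of rows, each a list of 7 numbers: the shift along the tool's x, y, z in m, then the turn, a rotation vector about the tool's x, y, z in rad, then the closure, from -1 (fully open) to 1 (shut). In form: [[x, y, z, rx, ry, rz, claw], ...]. A call has 1 to 20 rows; each row is the pose to reach, as a shift and turn from the pose commanded when the call began, along the tool's axes at that moment; what a row does not reach only later rows make up. A row lasts 1/8 s, in which the tool goes at most 62.5 mm and 10.7 degrees, less where a joint would pass 70% of its speed; a pose out of reach is approached as far as the arm can. A call with a gripper value outside its range is refused whole. The fingers move at their own pace and stop on an object; FORCE is the grip in N (left out, the last holds). Time passes only in rows, so rows that repeat a pose let the fingers close. It gives the time, the measured TCP pose, the force and the opening at its end, in the units of the state.
- ctrl.read_state(): the state, without advancing time (a new reading comes with each control period).
- ctrl.grab_frame(name): name is "scene" or "side" or "wrist"; returns a dict with "color" (384x512x3 uint8, red, green, blue), "mtx" (3x3 intrinsics, pixels), "k1" (the pictures are not rectified: a ray, as slopes to the right and down, at radius r is drawn at 1 + k1 r^2 times it, then the intrinsics apply), "view" (4x4, takes a point from world to camera coordinates). Camera axes: x right, y down, z forward; pixel columns grow to the right and rows downward; lengths in m; the calibration is good to about 2 mm. A picture is of the moment at which its call begins. There is no depth.
- ctrl.sign_off(): hands the job in, once; it reports no verdict.
The state is a dict: "t": time; "qpos": joint angles; "dq": joint speeds; "tau": joint torques, N m; "eef_pos": TCP position; "orientation": TCP orientation; "wrist_force": force on the tool from outside, world axes, zero at the start; "wrist_torque": the same for the moment, N m; "gripper_width": finger opening in m.
Only numpy, scipy, OpenCV 4.12 (cv2) and the standard library are available. Lean on these libraries where they do the work, as an engineer would, in place of code of your own. Each camera call takes 0.05 s, during which the arm holds its last target.

## Working session

There is one attempt and no reset: what is moved stays moved. The work goes in short steps, Python scripts to look and compute and a shell command to move; the robot and the scene stay as the last step left them, time stands still between calls to the robot, and variables do not carry over. Pictures are saved under pics/ and viewed, and the job is handed in when it is done.

```bash
mkdir -p pics; ls
cat > h.py <<'E'
import numpy as np, cv2
from workcell import ctrl
def grab(n,f=None):
    d=ctrl.grab_frame(n)
    if f: 
        cv2.imwrite(f'pics/{f}.png',d['color'][:,:,::-1]); np.savez(f'pics/{f}.npz',**{k:np.array(v) for k,v in d.items()})
    return d
E
python3 - <<'E'
from h import *
print(ctrl.read_state())
for n in ['scene','side','wrist']:
    d=grab(n,n+'0'); print(n,d['mtx'].tolist(),d['k1'],np.round(d['view'],4).tolist())
    cv2.imwrite(f'pics/{n}0b.png',cv2.resize(d['color'][:,:,::-1],(800,600),interpolation=cv2.INTER_CUBIC))
E
```

```text
pics
{'t': 0.0, 'qpos': array([ 1.19759996e+00,  1.31149968e-01,  1.48926938e+00,  1.68016478e-05,
        1.52300321e+00, -8.53826515e-02]), 'dq': array([ 8.80514939e-04, -1.84281592e-04, -2.87711861e-04,  1.15231561e-03,
        1.23841757e-03,  9.60581801e-05]), 'tau': array([-5.36686439e-04, -5.59826517e+01, -4.91767931e+01,  7.68032949e-02,
        3.47847235e-02, -1.85806493e-04]), 'eef_pos': array([0.17008378, 0.57483813, 0.23959954]), 'orientation': array([-1.66534915,  1.56896635, -1.95316368]), 'wrist_force': array([-0.16642147, -0.24593634,  0.6158847 ]), 'wrist_torque': array([-0.04200146,  0.02370282, -0.03467966]), 'gripper_width': 0.09323972081500263}
scene [[416.6693262006713, 0.0, 252.8398151776907], [0.0, 416.6693262006713, 187.33880013874048], [0.0, 0.0, 1.0]] -0.1300156674549458 [[-0.711, 0.703, 0.0194, 0.401], [0.511, 0.5354, -0.6725, -0.1855], [-0.4831, -0.4682, -0.7399, 1.2754], [0.0, 0.0, 0.0, 1.0]]
side [[430.8733483913732, 0.0, 250.95647649697807], [0.0, 430.8733483913732, 192.91573835645542], [0.0, 0.0, 1.0]] -0.0723187713439401 [[0.9472, -0.3204, -0.0123, -0.4728], [-0.1711, -0.4725, -0.8646, 0.1067], [0.2712, 0.821, -0.5024, 1.0713], [0.0, 0.0, 0.0, 1.0]]
wrist [[300.4680792728418, 0.0, 256.3040043880122], [0.0, 300.4680792728418, 190.31884112992756], [0.0, 0.0, 1.0]] -0.013979274108414264 [[0.2847, 0.9586, -0.0028, -0.5991], [0.9295, -0.2754, 0.2453, -0.0281], [0.2344, -0.0724, -0.9694, 0.3898], [0.0, 0.0, 0.0, 1.0]]
```

View pics/scene0b.png

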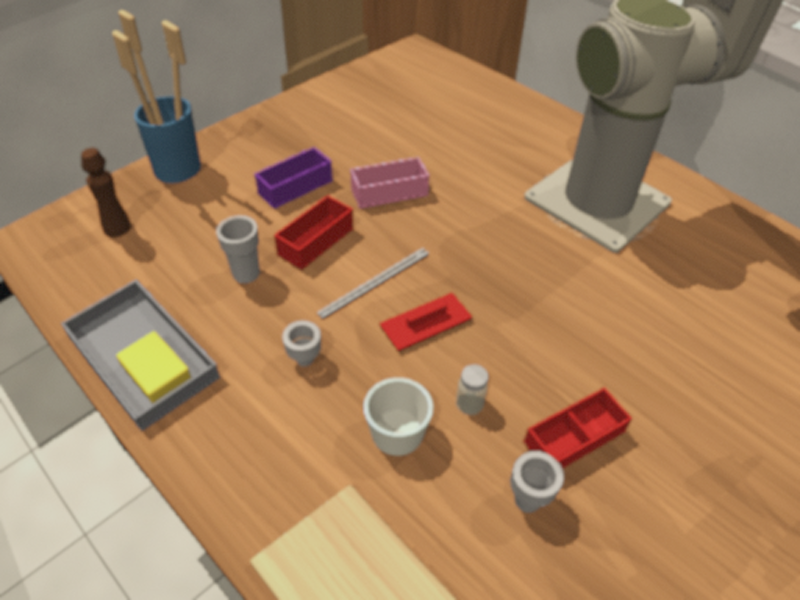

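View pics/side0b.png

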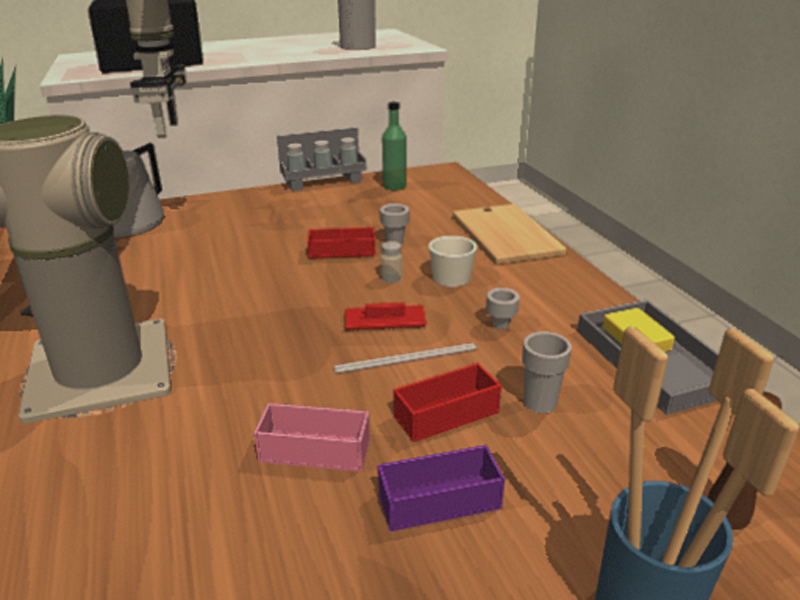

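View pics/wrist0b.png

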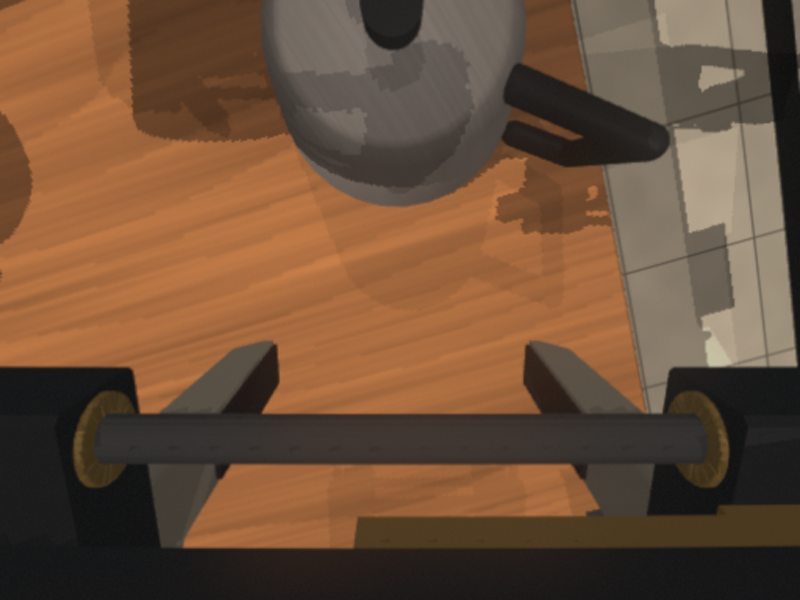

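```bash
cat >> h.py <<'E'
def crop(src,x0,y0,w,h,s,out):
    im=cv2.imread(f'pics/{src}.png')[y0:y0+h,x0:x0+w]
    im=cv2.resize(im,None,fx=s,fy=s,interpolation=cv2.INTER_CUBIC)
    for u in range((x0+9)//10*10,x0+w,10):
        cv2.line(im,(int((u-x0+.5)*s),0),(int((u-x0+.5)*s),6),(255,255,0),1)
        cv2.putText(im,str(u),(int((u-x0+.5)*s)-10,16),0,.35,(255,255,255),1)
    for v in range((y0+9)//10*10,y0+h,10):
        cv2.line(im,(0,int((v-y0+.5)*s)),(6,int((v-y0+.5)*s)),(255,255,0),1)
        cv2.putText(im,str(v),(8,int((v-y0+.5)*s)+4),0,.35,(255,255,255),1)
    return im
E
python3 - <<'E'
from h import *
# scene: lower+tall ; lid+short ; upper+middle+shaker
for nm,a in {'c1':('scene0',130,118,106,75,7.5),'c2':('scene0',170,150,140,105,5.7),'c3':('scene0',280,225,130,100,6),
 's1':('side0',240,205,140,80,5.7),'s2':('side0',190,125,150,100,5.3)}.items():
    cv2.imwrite(f'pics/{nm}.png',crop(*a,None))
E
```

```text
(no output)
```

View pics/c1.png

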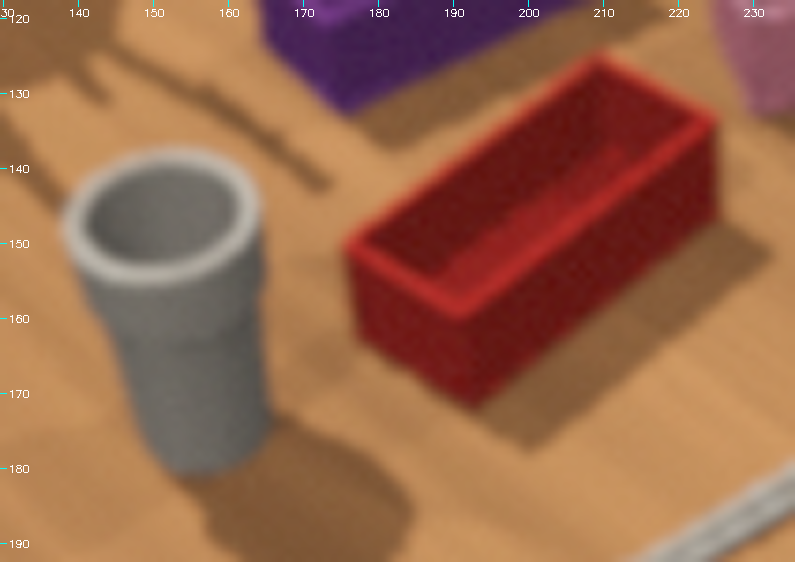

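View pics/c2.png

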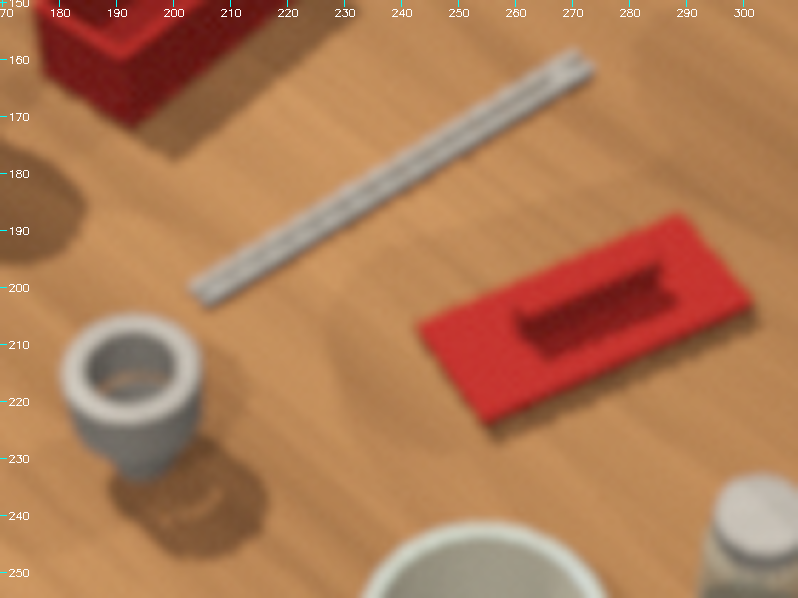

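View pics/c3.png

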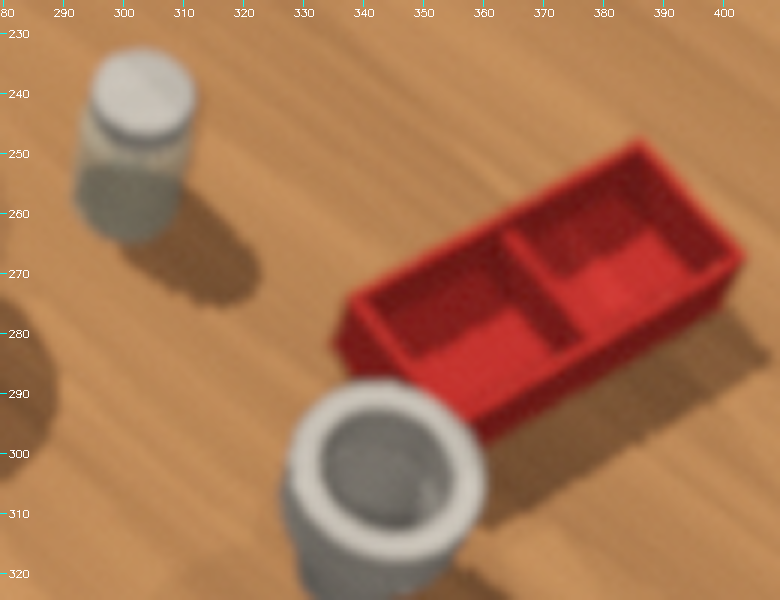

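View pics/s1.png

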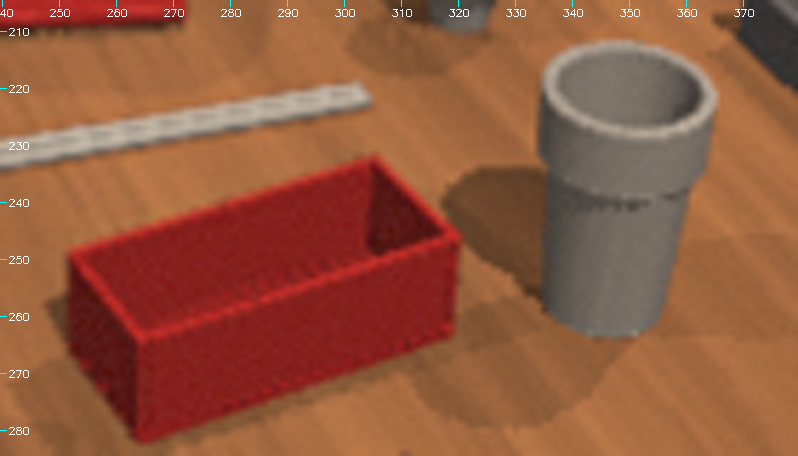

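View pics/s2.png

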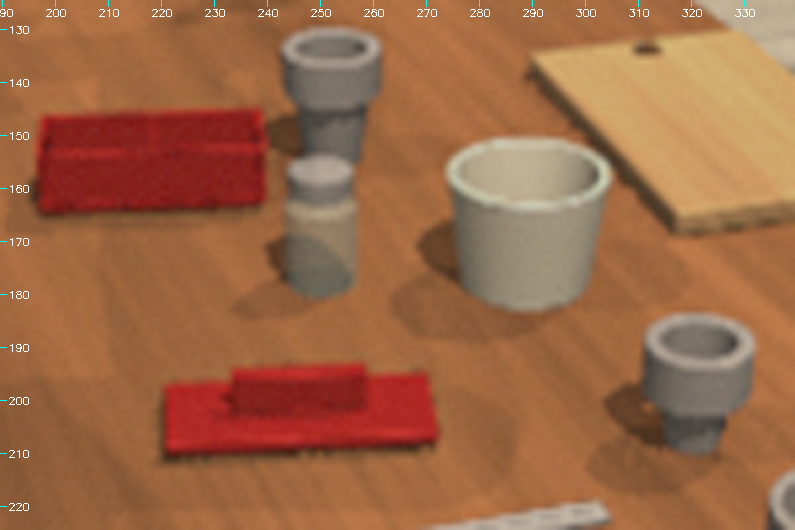

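```bash
cat >> h.py <<'E'
from scipy.optimize import least_squares
def proj(d,P):
    P=np.atleast_2d(P); V=d['view']; c=P@V[:3,:3].T+V[:3,3]
    s=c[:,:2]/c[:,2:]; s=s*(1+float(d['k1'])*(s**2).sum(1,keepdims=True))
    return s@d['mtx'][:2,:2].T+d['mtx'][:2,2]
def load(n): return dict(np.load(f'pics/{n}.npz'))
def box(x,y,a,L,W,z):
    c,s=np.cos(a),np.sin(a); q=np.array([[1,1],[1,-1],[-1,-1],[-1,1]])*[L/2,W/2]
    q=q@np.array([[c,s],[-s,c]])+[x,y]
    return np.c_[q,np.full(4,z)]
def circ(x,y,r,z):
    t=np.linspace(0,2*np.pi,180); return np.c_[x+r*np.cos(t),y+r*np.sin(t),np.full(180,z)]
def ext(d,x,y,r,z):
    p=proj(d,circ(x,y,r,z)); return np.r_[p[:,0].min(),p[:,0].max(),p[:,1].min(),p[:,1].max()]
def fitcirc(obs,r,z):  # obs list of (d,[l,r,t,b])
    f=lambda p:np.concatenate([np.array([a-b for a,b in zip(ext(d,p[0],p[1],r,z),o) if b is not None]) for d,o in obs])
    s=least_squares(f,[.5,0]); return s.x,s.fun
def fitbox(obs,p0,L=.14,W=.062):
    # obs: (d,pix,z) each pixel matched to nearest model corner
    def f(p):
        o=[]
        for d,px,z in obs:
            m=proj(d,box(*p,L,W,z))
            for q in px:
                e=m-q; o.append(e[np.argmin((e**2).sum(1))])
        return np.concatenate(o)
    best=min((least_squares(f,[p0[0],p0[1],a]) for a in np.arange(0,np.pi,.2)),key=lambda s:s.cost)
    return best.x,best.fun
def pix2w(d,u,z):
    f=lambda p:proj(d,[p[0],p[1],z])[0]-u
    return least_squares(f,[.5,0]).x
E
cat > m.py <<'E'
from h import *
np.set_printoptions(precision=4,suppress=True)
S=load('scene0');D=load('side0')
for nm,r,z,a,b in [('tall',.033,.104,[138,164.5,137.3,155.5],[334.5,365,212,228.5]),('mid',.0315,.078,[327,360.5,287.5,318],[243,261.5,130,138]),('short',.028,.06,[180,205,204.5,224],[310.5,332,183.5,193]),
  ('cup',.046,.07,[233,277,243,278],[274.5,305,150.5,164])]:
    for o in ([(S,a)],[(D,b)],[(S,a),(D,b)]):
        x,f=fitcirc(o,r,z); print(nm,x,np.round(f,1))
B={'lower':[(S,[(175.5,150),(190.5,160),(225,133.5),(209.5,124.5)],.05),(D,[(252,249),(265,264),(320,246),(305,232)],.05)],
'lid':[(S,[(243,207),(255,223.5),(302,202),(289,187)],.013),(D,[(221,207),(272,205),(221,197),(270,195)],.013)],
'upper':[(S,[(338.5,274.5),(386,248),(403.5,267)],.044),(D,[(198,147),(239,145),(240,152.5),(197.5,154)],.044)]}
for nm,o in B.items():
    p0=pix2w(S,np.mean(o[0][1],0),.04)
    for oo in ([o[0]],[o[1]],o):
        x,f=fitbox(oo,p0); print(nm,x,np.round(f,1))
print('shaker',pix2w(S,(303.5,240),.072),pix2w(D,(250,157.5),.072))
print('chop',pix2w(S,(204,201.5),.004),pix2w(S,(272.5,160.5),.004))
E
python3 m.py
```

```text
tall [ 0.6214 -0.3101] [ 0.2 -0.2  0.3 -0.3]
tall [ 0.6204 -0.3133] [-0.2  0.2 -0.3  0.2]
tall [ 0.621  -0.3117] [-0.1 -0.4 -0.  -0.7 -0.3  0.  -0.6 -0.2]
mid [0.6017 0.2863] [ 0.6 -0.6  0.5 -0.4]
mid [0.5991 0.2792] [-0.3  0.3  0.4 -0.4]
mid [0.6015 0.2859] [ 0.5 -0.7  0.3 -0.6 -0.2  0.3 -0.4 -1.2]
short [ 0.6646 -0.0975] [ 0.3 -0.3  0.2 -0.2]
short [ 0.6638 -0.0975] [ 0.1 -0.1 -0.5  0.4]
short [ 0.6643 -0.0975] [ 0.4 -0.2  0.2 -0.3  0.3  0.  -0.5  0.4]
cup [0.6523 0.0937] [-0.1  0.1 -1.4  1.2]
cup [0.6522 0.0883] [-0.2  0.2  0.1 -0.1]
cup [0.6527 0.0931] [-0.4 -0.3 -1.5  1.1 -0.6 -0.3 -0.5 -0.8]
lower [ 0.4833 -0.2872  0.1244] [-1.1  0.1  0.4  0.2  0.8 -0.2 -0.1 -0.1]
lower [ 0.4824 -0.2909  0.1441] [-0.9 -0.3 -0.3  1.   0.9 -0.4  0.4 -0.8]
lower [ 0.4827 -0.2893  3.2777] [-1.3 -0.2  0.4 -0.3  0.3 -0.9 -0.7 -0.6 -1.  -0.9 -0.6  0.4  0.7 -0.7
  0.4 -1.1]
lid [ 0.4796 -0.0151  2.8932] [-0.8 -0.2 -0.   0.6  0.7  0.1  0.1 -0.7]
lid [ 0.4793 -0.0172 -0.2679] [-0.6  0.8  0.6  0.7 -0.5 -0.9  0.4 -0.9]
lid [ 0.4796 -0.0156  2.8875] [-0.9 -0.5 -0.3  0.4  0.6  0.2  0.1 -0.7 -0.5  0.7  0.6  0.2 -0.7 -1.
  0.1 -1.4]
upper [0.4815 0.2782 2.8971] [-1.1  0.5 -0.1 -1.   1.3  0.3]
upper [0.4803 0.2709 2.8906] [-0.6 -0.5  0.6 -0.3  0.6  0.  -0.7  0.4]
upper [0.4815 0.2774 2.8926] [-1.5  0.1 -0.3 -1.1  1.   0.2 -0.7 -1.3  0.4 -1.1  0.4 -0.9 -0.8 -0.4]
shaker [0.5424 0.1321] [0.5384 0.1221]
chop [ 0.5928 -0.1473] [ 0.3583 -0.1302]
```

I identified these objects, all in 800x600 scene pixels:
- **Lower tier:** the red box without a divider at (315,232). The purple box at (294,178) and the pink one at (390,183) are look-alikes to leave alone.
- **Upper tier:** the red box with a divider at (578,428).
- **Lid:** the flat red plate with a bar at (427,322).
- **Tumblers:** tall (240,248), middle (537,482), short (302,343).
- **Shaker:** the loose one at (473,390).

The enlarged crops c1 to c3 confirm these.

```bash
cat >> h.py <<'E'
from scipy.spatial.transform import Rotation as R
def plan(x,y,z,jaw,st=None):
    """tool down at x,y,z, jaw dir world yaw 'jaw' (mod pi)"""
    st=st or ctrl.read_state(); R0=R.from_euler('xyz',st['orientation']); p=st['eef_pos']
    sh=R0.inv().apply(np.array([x,y,z])-p)
    j0=R0.as_matrix()[:,1]; cur=np.arctan2(j0[1],j0[0])
    print('pos',np.round(p,4),'jawyaw',round(cur,3),'q',np.round(st['qpos'],2),'F',np.round(st['wrist_force'],1),'w',round(st['gripper_width'],4),'t',round(st['t'],2))
    for k in (-1,0,1):
        a=jaw+k*np.pi
        if abs(a-cur)>np.pi*.75: continue
        X=np.array([0,0,-1.]);Y=np.array([np.cos(a),np.sin(a),0]);Z=np.cross(X,Y)
        T=R.from_matrix(np.c_[X,Y,Z]); rv=(R0.inv()*T).as_rotvec()
        print('shift',np.round(sh,4),'turn',np.round(rv,4),'jaw',round(a,3))
E
python3 -c "
from h import *
plan(.4815,.2775,.2,1.322)"
```

```text
pos [0.1701 0.5749 0.2398] jawyaw 1.283 q [ 1.2   0.13  1.49  0.    1.52 -0.09] F [ 0.5 -0.7  0.5] w 0.0927 t 0.15
shift [ 0.04   -0.1968  0.383 ] turn [-0.0389 -0.0002  0.0015] jaw 1.322
```

```bash
python3 -m inch '[[0.04,-0.197,0.383,-0.039,0,0,-1],[0.04,-0.197,0.383,-0.039,0,0,-1],[0.04,-0.197,0.383,-0.039,0,0,-1],[0.04,-0.197,0.383,-0.039,0,0,-1],[0.04,-0.197,0.383,-0.039,0,0,-1],[0.04,-0.197,0.383,-0.039,0,0,-1],[0.04,-0.197,0.383,-0.039,0,0,-1],[0.04,-0.197,0.383,-0.039,0,0,-1],[0.04,-0.197,0.383,-0.039,0,0,-1]]' 30
python3 - <<'E'
from h import *
d=grab('wrist','w1'); cv2.imwrite('pics/w1b.png',crop('w1',0,0,512,384,1.56,None))
plan(.4815,.2775,.031,1.322)
for z in(.044,): print(np.round(proj(d,box(.4815,.2775,-.249,.14,.062,z)),1))
print(np.round(ext(d,.6015,.286,.0315,.078),1))
E
```

```text
t: 1.27
eef_pos: [0.4812, 0.2778, 0.2003]
orientation: [-2.982, 1.57, 3.051]
wrist_force: [0.7, 0.4, -0.2]
gripper_width: 0.0929
pos [0.4809 0.2784 0.2005] jawyaw 1.323 q [ 0.43  0.03  1.66  0.    1.44 -0.89] F [ 0.6 -0.  -0.4] w 0.0931 t 1.32
shift [ 0.1695 -0.0007  0.001 ] turn [ 0.0005 -0.0008 -0.0001] jaw 1.322
[[284.9 246.3]
 [227.5 246.3]
 [223.9 112.6]
 [288.  112.4]]
[262.5 325.  272.9 327.7]
```

View pics/w1b.png

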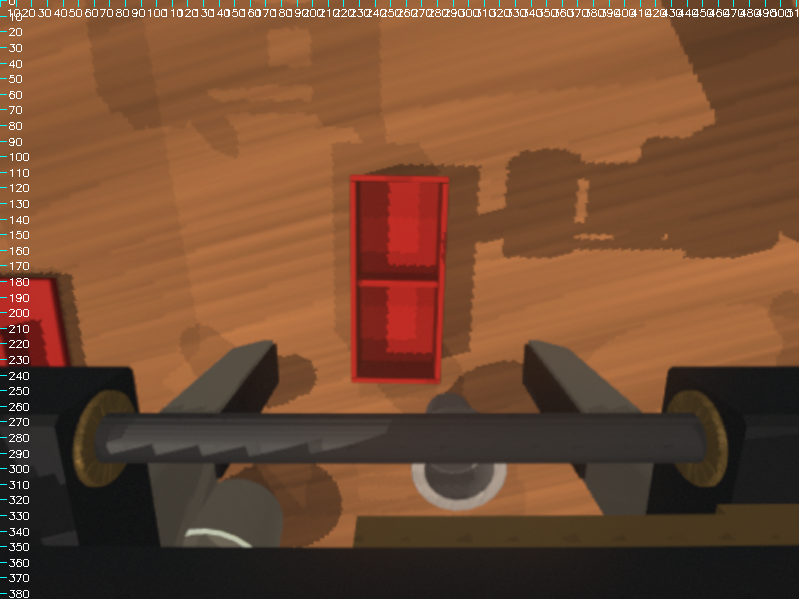

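Run:
```python
from h import *
cv2.imwrite('pics/w1c.png',crop('w1',205,95,100,165,3.6,None))
d=load('w1')
print(fitbox([(d,[(225,113),(287.5,113.5),(282,245),(226,244.5)],.044)],(.48,.278)))
```

```text
(array([ 0.48099022,  0.27660042, -0.26680352]), array([-0.89013706, -1.31371837,  0.73275317, -0.74342767,  0.78103658,
        1.52206337, -0.60664278,  1.13103247]))
```

View pics/w1c.png

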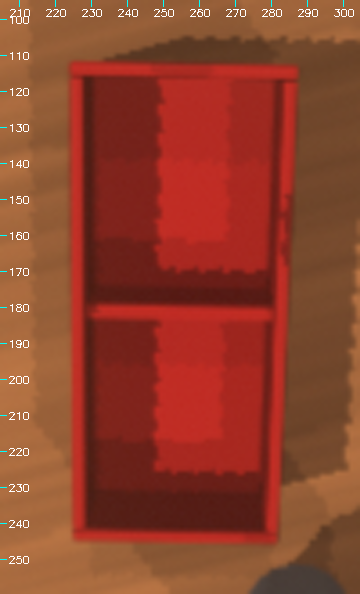

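```bash
python3 -c "
from h import *
plan(.481,.277,.031,1.306)"
```

```text
pos [0.4809 0.2784 0.2005] jawyaw 1.323 q [ 0.43  0.03  1.66  0.    1.44 -0.89] F [ 0.6 -0.  -0.4] w 0.0931 t 1.32
shift [ 0.1695 -0.0014  0.0006] turn [ 0.0165 -0.0008 -0.    ] jaw 1.306
```

```bash
python3 -m inch '[[0.05,-0.001,0,0.016,0,0,-1],[0.1,-0.001,0,0.016,0,0,-1],[0.14,-0.001,0,0.016,0,0,-1],[0.169,-0.001,0,0.016,0,0,-1],[0.169,-0.001,0,0.016,0,0,-1],[0.169,-0.001,0,0.016,0,0,-1],[0.169,-0.001,0,0.016,0,0,0.2],[0.169,-0.001,0,0.016,0,0,0.6],[0.169,-0.001,0,0.016,0,0,0.6],[0.169,-0.001,0,0.016,0,0,0.6],[0.169,-0.001,0,0.016,0,0,0.6],[0.169,-0.001,0,0.016,0,0,0.6]]' 25
python3 -c "
from h import *
plan(.483,-.289,.2,1.701)
grab('side','sd2');cv2.imwrite('pics/sd2c.png',crop('sd2',180,80,160,120,5,None))"
```

```text
t: 2.82
eef_pos: [0.4816, 0.2767, 0.032]
orientation: [0.199, 1.57, -0.066]
wrist_force: [-2.3, -3.2, 5.2]
gripper_width: 0.062
pos [0.4816 0.2767 0.032 ] jawyaw 1.306 q [ 0.43  0.21  1.8  -0.    1.13 -0.88] F [-2.3 -3.2  5.2] w 0.062 t 2.83
shift [-0.1679 -0.5456  0.1495] turn [-0.3951  0.0004 -0.    ] jaw 1.701
```

View pics/sd2c.png

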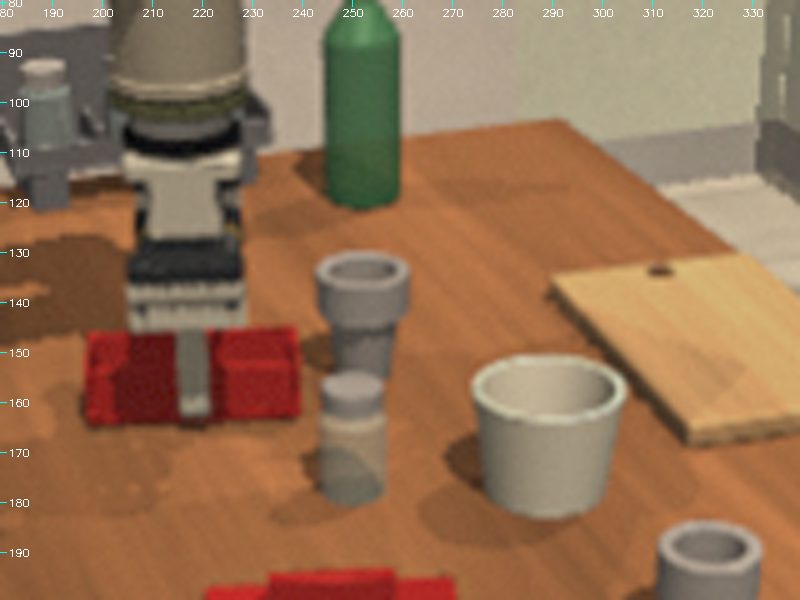

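```bash
python3 -m inch '[[-0.03,0,0,0,0,0,0.6],[-0.08,0,0,0,0,0,0.6],[-0.13,-0.02,0.005,0,0,0,0.6],[-0.168,-0.06,0.016,-0.04,0,0,0.6],[-0.168,-0.11,0.03,-0.08,0,0,0.6],[-0.168,-0.16,0.044,-0.12,0,0,0.6],[-0.168,-0.21,0.058,-0.16,0,0,0.6],[-0.168,-0.26,0.071,-0.2,0,0,0.6],[-0.168,-0.31,0.085,-0.24,0,0,0.6],[-0.168,-0.36,0.099,-0.28,0,0,0.6],[-0.168,-0.41,0.112,-0.32,0,0,0.6],[-0.168,-0.46,0.126,-0.36,0,0,0.6],[-0.168,-0.5,0.137,-0.395,0,0,0.6],[-0.168,-0.53,0.145,-0.395,0,0,0.6],[-0.168,-0.546,0.15,-0.395,0,0,0.6],[-0.168,-0.546,0.15,-0.395,0,0,0.6],[-0.168,-0.546,0.15,-0.395,0,0,0.6]]'
python3 - <<'E'
from h import *
plan(.483,-.289,.12,1.701)
for n in ['wrist','side','scene']: grab(n,n+'3')
cv2.imwrite('pics/w3b.png',crop('wrist3',100,60,312,234,2.5,None))
cv2.imwrite('pics/s3b.png',crop('side3',200,150,180,140,4.4,None))
cv2.imwrite('pics/c3b.png',crop('scene3',130,90,120,100,6,None))
d=load('wrist3'); print(np.round(proj(d,box(.483,-.289,.136,.14,.062,.05)),1))
E
```

```text
t: 5.0
eef_pos: [0.4833, -0.2883, 0.1994]
orientation: [1.825, 1.57, 1.956]
wrist_force: [1.2, 0.4, -2.1]
gripper_width: 0.0617
pos [ 0.4833 -0.2883  0.1994] jawyaw 1.702 q [-0.63  0.05  1.65  0.    1.44 -2.33] F [ 1.2  0.4 -2.1] w 0.0617 t 5.0
shift [ 0.0794 -0.0007 -0.0004] turn [ 0.0007 -0.0002 -0.0009] jaw 1.701
[[285.2 248.1]
 [226.6 248.4]
 [222.1 111.6]
 [287.8 111.2]]
```

View pics/w3b.png

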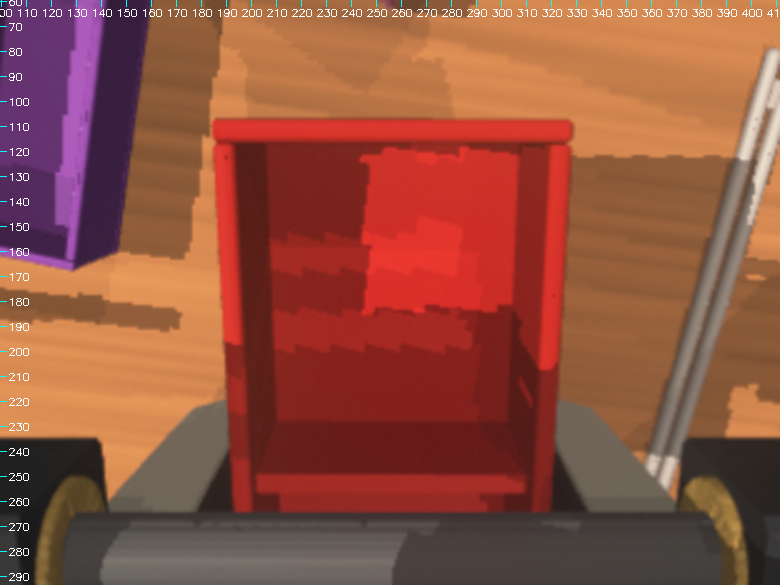

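View pics/s3b.png

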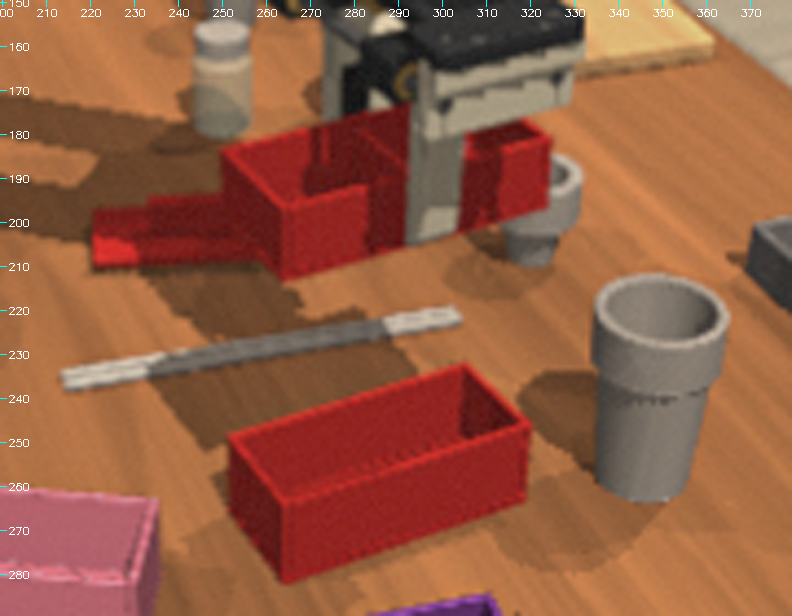

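View pics/c3b.png

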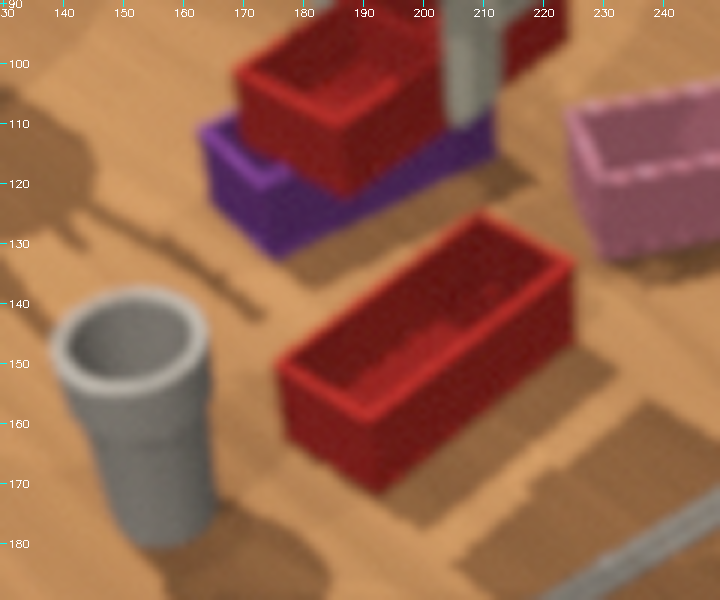

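Run:
```python
from h import *
np.set_printoptions(precision=4,suppress=True)
S=load('scene3');D=load('side3')
ls=[(175.8,150.3),(190.8,158.7),(225,133.3),(209.8,125.2)];ld=[(251.8,248.8),(264.7,263.1),(319.5,246.1),(305.2,232.9)]
for o in ([(S,ls,.05)],[(D,ld,.05)],[(S,ls,.05),(D,ld,.05)]): print('low',*fitbox(o,(.483,-.289)))
hs=[(169.5,101.2),(187,109.5)];hd=[(250,184),(264.7,196.1),(324.5,179.7)]
for o in ([(D,hd,.2114)],[(S,hs,.2114),(D,hd,.2114)]): print('held',*fitbox(o,(.483,-.289)))
```

```text
low [ 0.4824 -0.2873  0.1251] [-1.1894 -0.4084  0.4022  1.2868  0.9908 -0.2161 -0.1903 -0.9875]
low [ 0.4821 -0.2906  3.2708] [-0.932  -0.4694 -0.633   1.6007  1.2557 -0.2103  0.3673 -1.5791]
low [ 0.4822 -0.2891  3.2695] [-1.516  -0.7078  0.1002  0.9354  0.5732 -0.5821 -0.6242 -1.306  -1.0933
 -0.9052 -0.8576  1.1291  1.0138 -0.5837  0.1843 -1.9274]
held [ 0.482  -0.2862  3.3128] [-0.7593 -0.8663  0.1995  0.8797  0.5548 -0.3137]
held [ 0.481  -0.2869  0.1744] [-1.3529  0.1733  0.3559  1.0847 -1.1482 -0.5618 -0.0999  1.1934  0.2099
 -0.1335]
```

```bash
python3 -m inch '[[0.04,-0.001,0.001,0,0,0,0.6],[0.08,-0.001,0.001,0,0,0,0.6],[0.105,-0.001,0.001,0,0,0,0.6],[0.113,-0.001,0.001,0,0,0,0.6],[0.117,-0.001,0.001,0,0,0,0.6],[0.121,-0.001,0.001,0,0,0,0.6],[0.123,-0.001,0.001,0,0,0,0.6],[0.123,-0.001,0.001,0,0,0,0.6]]'
python3 - <<'E'
from h import *
plan(.4827,-.289,.076,1.7)
for n in ['side','scene']: grab(n,n+'4')
a=crop('side4',230,200,110,90,5,None)
b=crop('scene4',160,95,80,80,5,None)
cv2.imwrite('pics/s4b.png',a);cv2.imwrite('pics/c4b.png',b)
E
```

```text
t: 6.15
eef_pos: [0.4846, -0.2905, 0.0771]
orientation: [-0.754, 1.57, -0.624]
wrist_force: [0.2, -0.7, -2.0]
gripper_width: 0.0615
pos [ 0.4846 -0.2905  0.0771] jawyaw 1.701 q [-0.63  0.18  1.75  0.    1.22 -2.33] F [ 0.2 -0.7 -2. ] w 0.0615 t 6.15
shift [ 0.0011  0.0017 -0.0017] turn [0.0009 0.0004 0.0004] jaw 1.7
```

View pics/s4b.png

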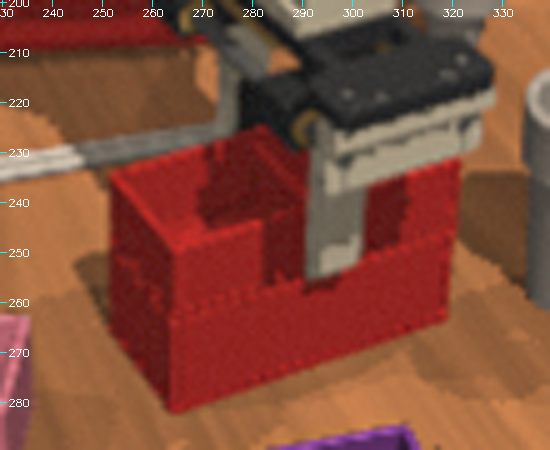

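View pics/c4b.png

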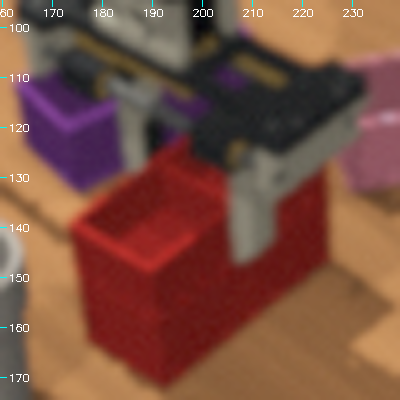

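```bash
python3 -m inch '[[0.001,0.001,-0.001,0,0,0,0.6],[0.0025,0.001,-0.001,0,0,0,0.6],[0.0025,0.001,-0.001,0,0,0,0.6],[0.0025,0.001,-0.001,0,0,0,-0.7],[0.0025,0.001,-0.001,0,0,0,-0.7],[0.0025,0.001,-0.001,0,0,0,-0.7],[0.0025,0.001,-0.001,0,0,0,-0.7],[-0.03,0.001,-0.001,0,0,0,-0.7],[-0.08,0.001,-0.001,0,0,0,-0.7],[-0.12,0.001,-0.001,0,0,0,-0.7],[-0.13,0.001,-0.001,0,0,0,-0.7]]'
python3 - <<'E'
from h import *
plan(.4796,-.0155,.2,1.317)
for n in ['side','scene','wrist']: grab(n,n+'5')
a=crop('side5',230,200,110,90,5,None)
b=crop('scene5',160,95,80,80,5,None)
cv2.imwrite('pics/s5b.png',a);cv2.imwrite('pics/c5b.png',b);cv2.imwrite('pics/w5b.png',crop('wrist5',150,60,220,220,2.7,None))
E
```

```text
t: 7.62
eef_pos: [0.4847, -0.2905, 0.2102]
orientation: [-0.765, 1.565, -0.634]
wrist_force: [0.1, -0.0, 0.8]
gripper_width: 0.079
pos [ 0.4847 -0.2905  0.2102] jawyaw 1.701 q [-0.63  0.05  1.63 -0.    1.46 -2.33] F [ 0.1 -0.   0.8] w 0.079 t 7.62
shift [0.0093 0.2734 0.0306] turn [0.3841 0.0048 0.0031] jaw 1.317
```

View pics/s5b.png

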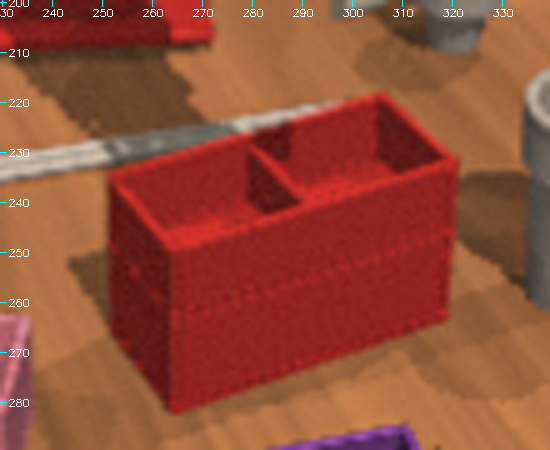

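View pics/c5b.png

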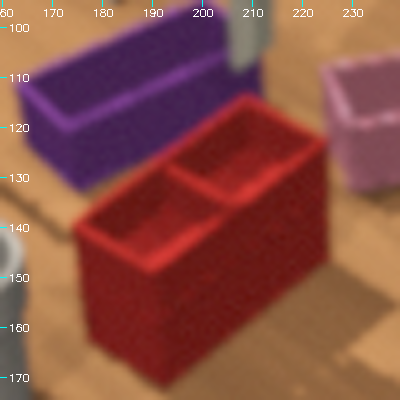

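View pics/w5b.png

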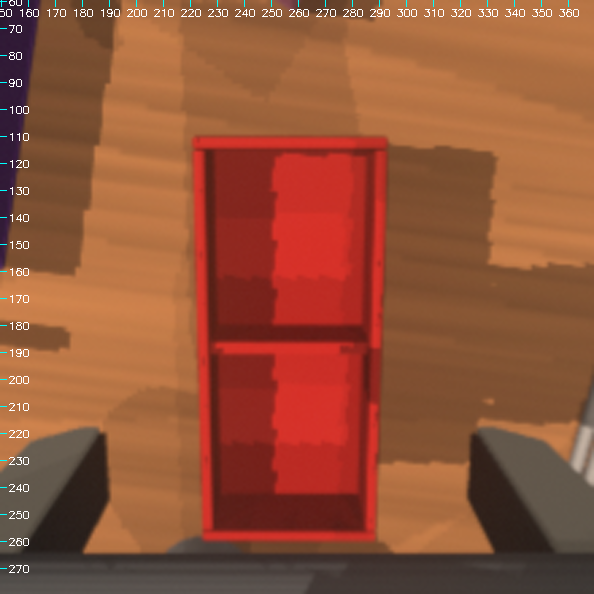

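Run:
```python
from h import *
W=load('wrist5')
print(fitbox([(W,[(221.4,110.2),(292.8,110.2),(289.1,259.9),(224.7,259.9)],.088)],(.483,-.289)))
plan(.4796,-.0155,.2,1.317)
```

```text
(array([ 0.48236981, -0.28944038,  3.27034259]), array([-0.95737477, -0.50863677,  0.93010458, -0.46917415,  0.08235026,
        0.71812951, -0.05402377,  0.61517819]))
pos [ 0.4831 -0.2893  0.2058] jawyaw 1.701 q [-0.63  0.05  1.64  0.    1.45 -2.33] F [ 0.7  0.1 -1.1] w 0.0789 t 7.78
shift [0.0059 0.272  0.0321] turn [ 3.84e-01 -5.00e-04 -3.00e-04] jaw 1.317
```

```bash
python3 -m inch '[[0.006,0.05,0.006,0.07,0,0,-0.7],[0.006,0.11,0.013,0.15,0,0,-0.7],[0.006,0.17,0.02,0.25,0,0,-0.7],[0.006,0.22,0.026,0.33,0,0,-0.7],[0.006,0.26,0.03,0.384,0,0,-0.7],[0.006,0.272,0.032,0.384,0,0,-0.7],[0.006,0.272,0.032,0.384,0,0,-0.7],[0.006,0.272,0.032,0.384,0,0,-0.7]]'
python3 - <<'E'
from h import *
d=grab('wrist','w6'); cv2.imwrite('pics/w6b.png',crop('w6',190,80,130,190,3.1,None))
plan(.4796,-.0155,.038,1.317)
print(np.round(proj(d,box(.4796,-.0155,-.254,.14,.062,.013)),1))
E
```

```text
t: 8.78
eef_pos: [0.4795, -0.0167, 0.1999]
orientation: [-2.631, 1.57, -2.886]
wrist_force: [-0.5, -0.7, -0.5]
gripper_width: 0.0789
pos [ 0.4796 -0.0168  0.2002] jawyaw 1.316 q [-0.14 -0.18  1.86 -0.    1.45 -1.46] F [ 0.5 -0.1 -0.9] w 0.0791 t 8.82
shift [ 0.1622  0.0013 -0.0002] turn [-0.001  -0.0007  0.0004] jaw 1.317
[[283.8 234.9]
 [231.2 234.9]
 [228.3 112.2]
 [286.5 112.2]]
```

View pics/w6b.png

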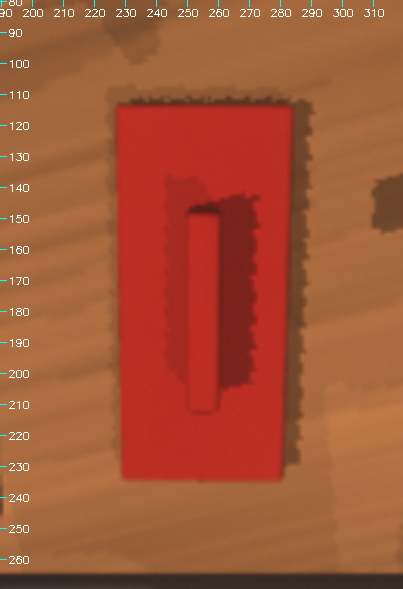

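Run:
```python
from h import *
W=load('w6')
x,f=fitbox([(W,[(226.9,113),(283.7,113.4),(280.5,234.3),(228.5,234)],.013)],(.4796,-.0155));print(x,f)
plan(x[0],x[1],.038,x[2]+np.pi/2)
```

```text
[ 0.47912511 -0.01835299  2.87904808] [-0.69525979 -0.76251357  0.68043691 -0.71889528  0.30101855  0.98191903
 -0.28634271  0.88107918]
pos [ 0.4796 -0.0168  0.2002] jawyaw 1.316 q [-0.14 -0.18  1.86 -0.    1.45 -1.46] F [ 0.5 -0.1 -0.9] w 0.0791 t 8.82
shift [ 1.622e-01 -1.500e-03  1.000e-04] turn [ 0.0078 -0.0007  0.0004] jaw 1.308
```

```bash
python3 -m inch '[[0.05,-0.0015,0,0.008,0,0,-0.7],[0.1,-0.0015,0,0.008,0,0,-0.7],[0.14,-0.0015,0,0.008,0,0,-0.7],[0.158,-0.0015,0,0.008,0,0,-0.7],[0.162,-0.0015,0,0.008,0,0,-0.3],[0.162,-0.0015,0,0.008,0,0,0.2],[0.162,-0.0015,0,0.008,0,0,0.9],[0.162,-0.0015,0,0.008,0,0,0.9],[0.162,-0.0015,0,0.008,0,0,0.9],[0.162,-0.0015,0,0.008,0,0,0.9],[0.162,-0.0015,0,0.008,0,0,0.9],[0.162,-0.0015,0,0.008,0,0,0.9]]' 25
python3 -c "
from h import *
plan(.4824,-.2894,.22,1.7)
grab('side','sd7');cv2.imwrite('pics/sd7c.png',crop('sd7',180,130,160,120,5,None))"
```

```text
t: 10.32
eef_pos: [0.4793, -0.0171, 0.0387]
orientation: [-2.244, 1.571, -2.505]
wrist_force: [-0.2, 0.2, 0.7]
gripper_width: 0.012
pos [ 0.4793 -0.0171  0.0387] jawyaw 1.309 q [-0.14  0.01  2.01 -0.    1.13 -1.45] F [-0.2  0.2  0.7] w 0.012 t 10.32
shift [-0.1813 -0.2622  0.0735] turn [-0.391 -0.     0.   ] jaw 1.7
```

View pics/sd7c.png

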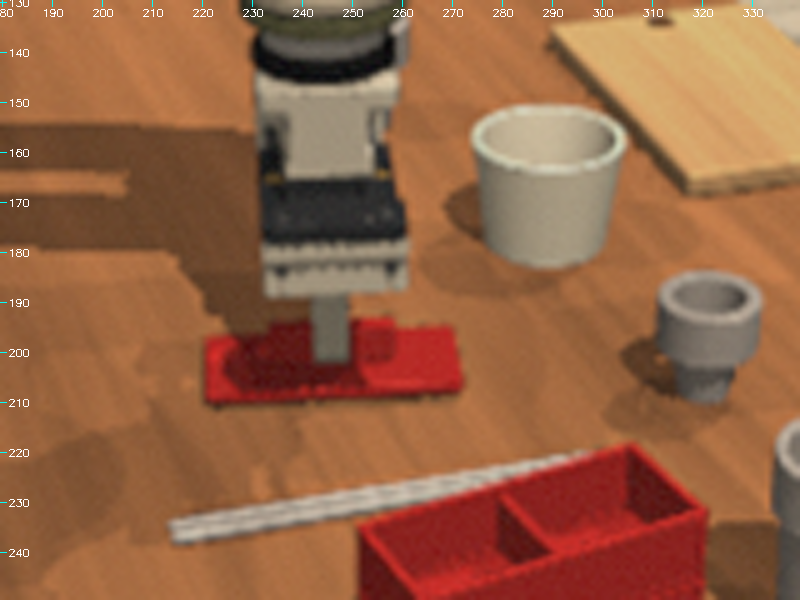

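```bash
python3 -m inch '[[-0.04,0,0,0,0,0,0.9],[-0.09,0,0,0,0,0,0.9],[-0.14,0,0,0,0,0,0.9],[-0.181,-0.03,0.008,-0.04,0,0,0.9],[-0.181,-0.08,0.022,-0.12,0,0,0.9],[-0.181,-0.13,0.036,-0.2,0,0,0.9],[-0.181,-0.18,0.05,-0.28,0,0,0.9],[-0.181,-0.22,0.062,-0.35,0,0,0.9],[-0.181,-0.25,0.07,-0.391,0,0,0.9],[-0.181,-0.262,0.0735,-0.391,0,0,0.9],[-0.181,-0.262,0.0735,-0.391,0,0,0.9],[-0.181,-0.262,0.0735,-0.391,0,0,0.9],[-0.181,-0.262,0.0735,-0.391,0,0,0.9]]'
python3 -c "
from h import *
plan(.4824,-.2894,.128,1.7)
for n in ['side','wrist']: grab(n,n+'8')
cv2.imwrite('pics/s8b.png',crop('side8',220,140,150,150,4,None));cv2.imwrite('pics/w8b.png',crop('wrist8',150,60,220,220,2.7,None))"
```

```text
t: 12.0
eef_pos: [0.4827, -0.2881, 0.2197]
orientation: [0.547, 1.571, 0.677]
wrist_force: [-0.2, 0.8, -0.8]
gripper_width: 0.0117
pos [ 0.4827 -0.2881  0.2197] jawyaw 1.701 q [-0.63  0.04  1.62  0.    1.48 -2.33] F [-0.2  0.8 -0.8] w 0.0117 t 12.0
shift [ 0.0917 -0.0013 -0.0005] turn [ 0.0011  0.0002 -0.0001] jaw 1.7
```

View pics/s8b.png

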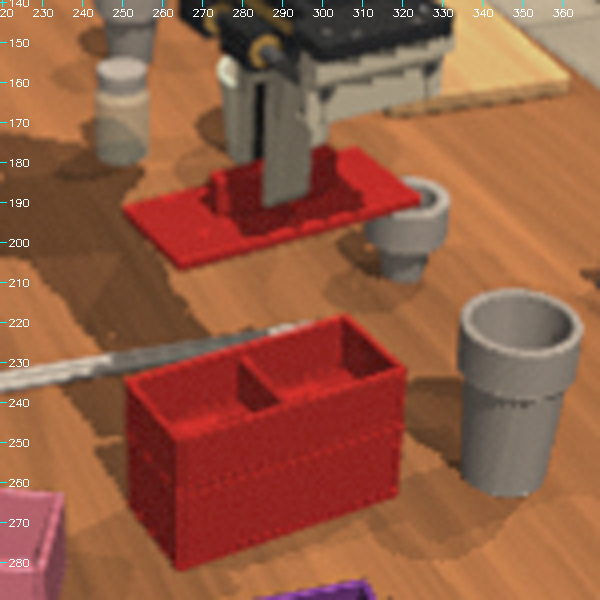

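View pics/w8b.png

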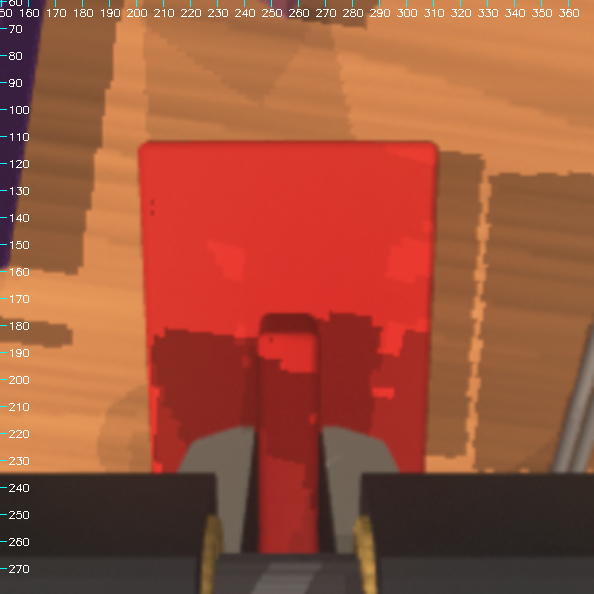

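Run:
```python
from h import *
W=load('wrist8');D=load('side8')
for o in ((0,0),(.001,0),(0,.001)):
  print(np.round(proj(W,box(.4827+o[0],-.2881+o[1],.131,.14,.062,.194)),1).tolist())
print(fitbox([(D,[(250.2,192.2),(264.5,206.5),(324,190.3),(308,176.8)],.194)],(.4827,-.288)))
print(fitbox([(D,[(251.2,233.8),(264,248.6),(320.3,232),(305,219)],.088)],(.4827,-.288)))
```

```text
[[303.2, 329.5], [209.4, 329.5], [199.0, 110.0], [312.8, 109.8]]
[[303.0, 330.7], [209.2, 330.8], [198.8, 111.9], [312.5, 111.7]]
[[304.7, 329.6], [210.9, 329.7], [200.8, 110.3], [314.6, 110.1]]
(array([ 0.47931826, -0.29413832,  0.1461924 ]), array([-0.9318514 ,  0.15037441, -0.35097376,  0.38988294,  1.22444138,
       -0.8706225 ,  0.09651857, -0.11638602]))
(array([ 0.48095721, -0.28953232,  3.26983267]), array([-1.20441645,  0.10822212, -0.58964622,  1.26758206,  1.03789213,
       -0.45074325,  0.83704932, -1.6202094 ]))
```

```bash
python3 - <<'E'
from h import *
W=load('wrist8');D=load('side8')
px=np.array([(250.2,192.2),(264.5,206.5),(324,190.3),(308,176.8)])
for z in(.186,.188,.19,.192,.194,.196): print(z,fitbox([(D,px,z)],(.4827,-.288))[0],)
pu=np.array([(251.2,233.8),(264,248.6),(320.3,232),(305,219)])
for z in(.084,.086,.088): print(z,fitbox([(D,pu,z)],(.4827,-.288))[0],)
# fit wrist far corners : unknown z
def f(p):
    m=proj(W,box(.4827+p[1],-.2881,.131,.14,.062,p[0])); return (m[2:]-np.array([(201,112.3),(311.4,112.3)])).ravel()
s=least_squares(f,[.194,0]);print(s.x,s.fun)
E
python3 - <<'E'
import sys;sys.path.insert(0,'.')
from h import *
cv2.imwrite('pics/s8c.png',crop('side8',245,165,85,50,9,None))
E
```

```text
0.186 [ 0.48472224 -0.28173548  0.13789318]
0.188 [ 0.48337057 -0.28483723  0.13993607]
0.19 [ 0.48201935 -0.28793829  3.28359275]
0.192 [ 0.48066858 -0.29103866  3.28567813]
0.194 [ 0.47931826 -0.29413832  0.1461924 ]
0.196 [ 0.47796841 -0.29723727  3.28991371]
0.084 [ 0.48315246 -0.28449347  0.12550591]
0.086 [ 0.4820547  -0.28701309  0.12686696]
0.088 [ 0.48095721 -0.28953232  3.26983267]
[0.1890639  0.00118936] [-0.54831592  0.02432763 -0.57334366 -0.16613924]
```

View pics/s8c.png

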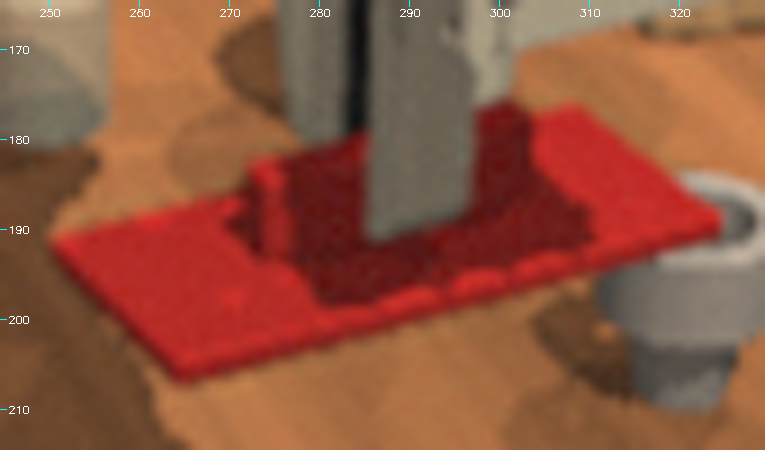

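```bash
python3 -m inch '[[0.04,-0.0013,-0.0012,0,0,0,0.9],[0.08,-0.0013,-0.0012,0,0,0,0.9],[0.088,-0.0013,-0.0012,0,0,0,0.9],[0.09,-0.0013,-0.0012,0,0,0,0.9],[0.092,-0.0013,-0.0012,0,0,0,0.9],[0.092,-0.0013,-0.0012,0,0,0,0.9]]'
python3 -c "
from h import *
plan(.4815,-.2894,.1217,1.7)
for n in ['side','scene']: grab(n,n+'9')
cv2.imwrite('pics/s9b.png',crop('side9',235,190,105,100,5.5,None));cv2.imwrite('pics/c9b.png',crop('scene9',160,90,80,90,6,None))"
```

```text
t: 12.85
eef_pos: [0.4822, -0.2912, 0.1292]
orientation: [-0.769, 1.568, -0.64]
wrist_force: [-0.6, 0.8, -0.9]
gripper_width: 0.0117
pos [ 0.4822 -0.2912  0.1292] jawyaw 1.7 q [-0.63  0.11  1.72 -0.    1.31 -2.33] F [-0.6  0.8 -0.9] w 0.0117 t 12.85
shift [ 0.0075  0.0019 -0.0005] turn [-0.      0.0017  0.0017] jaw 1.7
```

View pics/s9b.png

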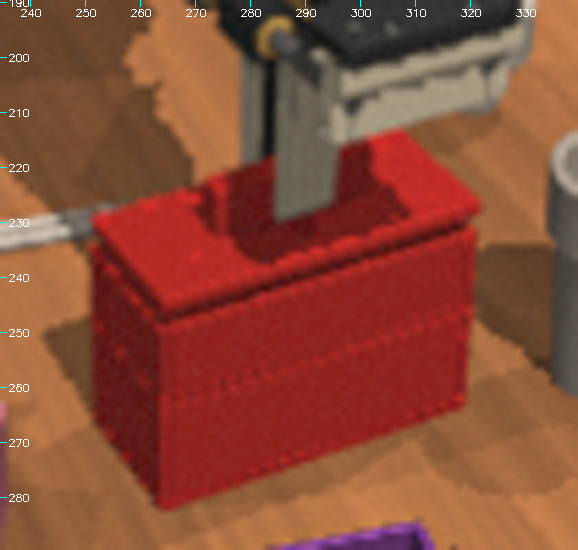

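View pics/c9b.png

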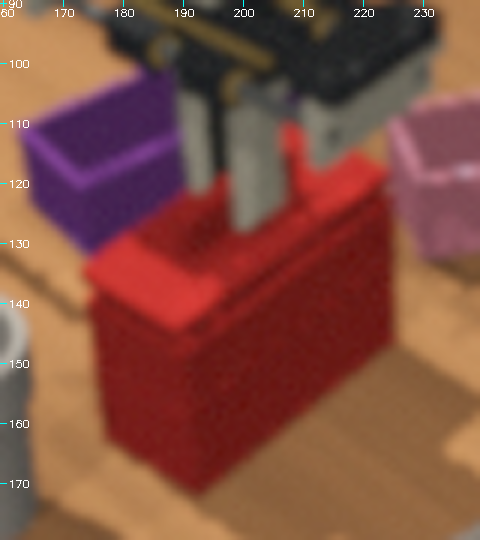

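```bash
python3 -m inch '[[0.002,0,0,0,0,0,0.9],[0.003,0,0,0,0,0,0.9],[0.004,0,0,0,0,0,0.9],[0.005,0,0,0,0,0,0.9],[0.006,0,0,0,0,0,0.9],[0.0065,0,0,0,0,0,0.9],[0.0065,0,0,0,0,0,0.9]]'
```

```text
t: 13.82
eef_pos: [0.4815, -0.2907, 0.1217]
orientation: [-0.961, 1.571, -0.831]
wrist_force: [-2.5, 1.9, 4.5]
gripper_width: 0.0121
```

```bash
python3 -m inch '[[0,0,0,0,0,0,-0.2],[0,0,0,0,0,0,-0.2],[0,0,0,0,0,0,-0.2],[0,0,0,0,0,0,-0.2],[-0.04,0,0,0,0,0,-0.2],[-0.09,0,0,0,0,0,-0.2],[-0.12,0,0,0,0,0,-0.2]]'
python3 - <<'E'
from h import *
plan(.6015,.286,.24,1.5708)
for n in ['side','scene','wrist']: grab(n,n+'10')
cv2.imwrite('pics/s10b.png',crop('side10',235,190,105,100,5.5,None));cv2.imwrite('pics/c10b.png',crop('scene10',160,90,80,90,6,None))
cv2.imwrite('pics/w10b.png',crop('wrist10',150,60,220,220,2.7,None))
E
```

```text
t: 14.7
eef_pos: [0.4821, -0.2911, 0.2441]
orientation: [-0.773, 1.568, -0.643]
wrist_force: [1.1, 0.1, 0.6]
gripper_width: 0.0558
pos [ 0.4821 -0.2911  0.2441] jawyaw 1.7 q [-0.63  0.03  1.59 -0.    1.52 -2.33] F [1.1 0.1 0.6] w 0.0558 t 14.7
shift [0.0033 0.5569 0.1927] turn [0.1292 0.0025 0.0021] jaw 1.571
```

View pics/s10b.png

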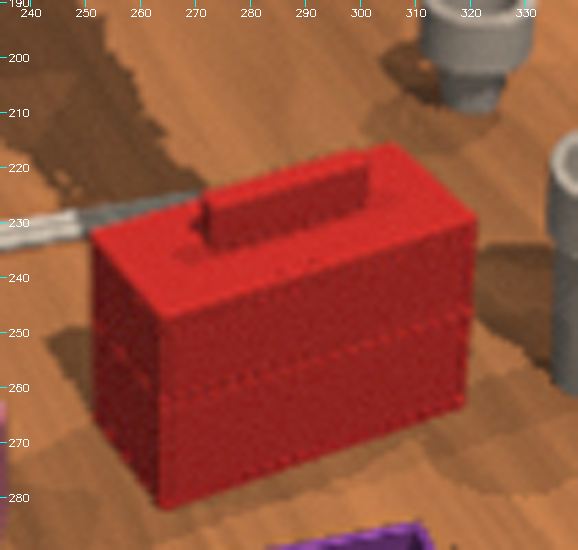

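View pics/c10b.png

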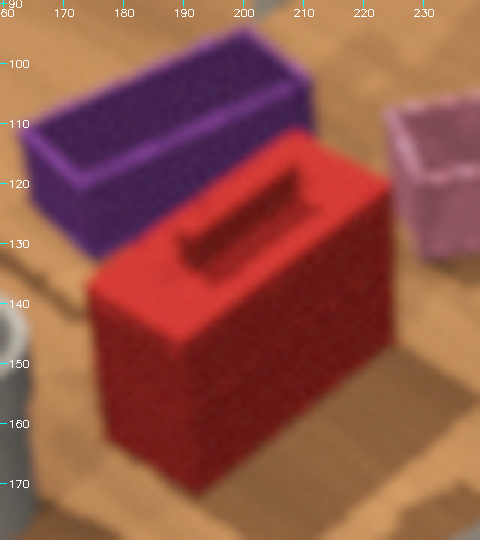

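View pics/w10b.png

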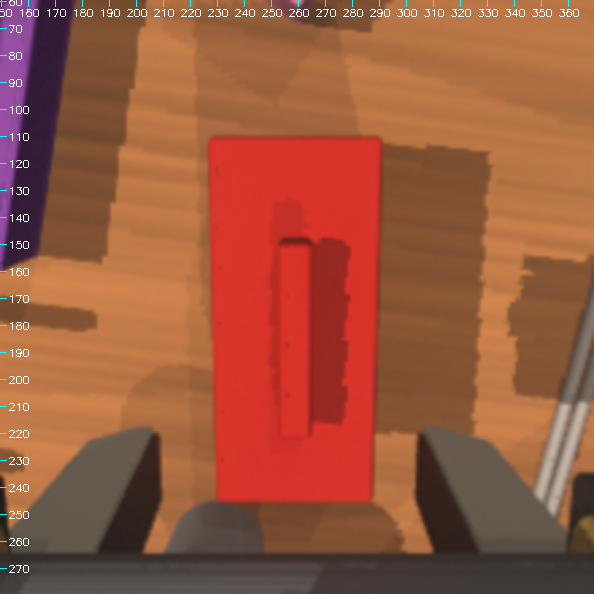

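```bash
python3 -m inch '[[0.003,0.05,0.017,0.02,0,0,-1],[0.003,0.105,0.036,0.04,0,0,-1],[0.003,0.16,0.055,0.06,0,0,-1],[0.003,0.215,0.074,0.08,0,0,-1],[0.003,0.27,0.093,0.1,0,0,-1],[0.003,0.325,0.112,0.12,0,0,-1],[0.003,0.38,0.131,0.13,0,0,-1],[0.003,0.435,0.15,0.13,0,0,-1],[0.003,0.49,0.17,0.13,0,0,-1],[0.003,0.53,0.183,0.13,0,0,-1],[0.003,0.557,0.193,0.13,0,0,-1],[0.003,0.557,0.193,0.13,0,0,-1],[0.003,0.557,0.193,0.13,0,0,-1],[0.003,0.557,0.193,0.13,0,0,-1]]' 25
python3 - <<'E'
from h import *
d=grab('wrist','w11'); cv2.imwrite('pics/w11b.png',crop('w11',190,110,140,130,5,None))
plan(.6015,.286,.072,1.5708)
print(np.round(ext(d,.6015,.286,.0315,.078),1))
E
```

```text
t: 16.6
eef_pos: [0.6009, 0.2854, 0.2376]
orientation: [-2.525, 1.57, -2.527]
wrist_force: [0.4, -0.5, 0.8]
gripper_width: 0.093
pos [0.6011 0.2855 0.2379] jawyaw 1.569 q [ 0.37  0.31  1.29 -0.    1.54 -1.2 ] F [ 0.4 -0.   0.5] w 0.0931 t 16.65
shift [0.1659 0.0006 0.0005] turn [-0.0021 -0.0003  0.0003] jaw 1.571
[226.4 287.4 152.1 211.6]
```

View pics/w11b.png

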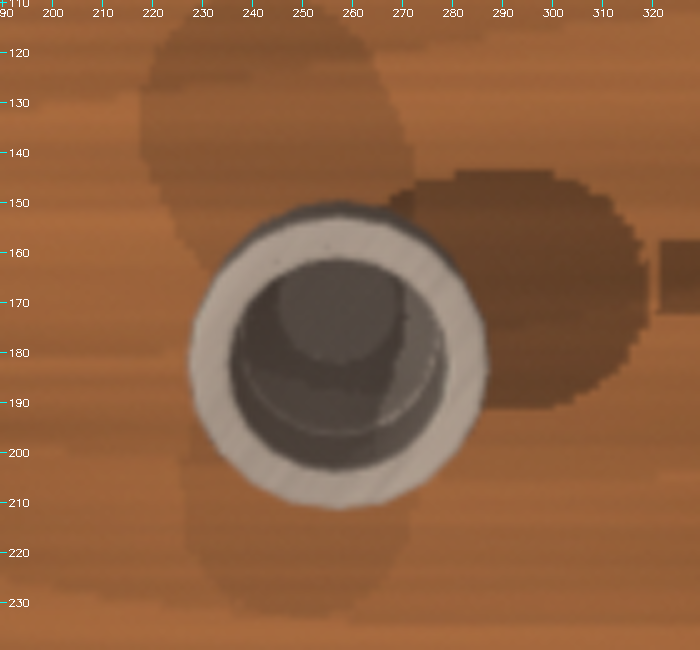

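```bash
python3 -m inch '[[0.05,0.0005,0.0005,-0.002,0,0,-1],[0.1,0.0005,0.0005,-0.002,0,0,-1],[0.14,0.0005,0.0005,-0.002,0,0,-1],[0.16,0.0005,0.0005,-0.002,0,0,-1],[0.166,0.0005,0.0005,-0.002,0,0,-1],[0.166,0.0005,0.0005,-0.002,0,0,-0.6],[0.166,0.0005,0.0005,-0.002,0,0,-0.2],[0.166,0.0005,0.0005,-0.002,0,0,0.6],[0.166,0.0005,0.0005,-0.002,0,0,0.6],[0.166,0.0005,0.0005,-0.002,0,0,0.6],[0.166,0.0005,0.0005,-0.002,0,0,0.6]]' 25
python3 -c "
from h import *
plan(.621,-.3115,.22,1.5708)
grab('side','sd12');cv2.imwrite('pics/sd12c.png',crop('sd12',200,90,130,100,6,None))"
```

```text
t: 18.02
eef_pos: [0.6023, 0.2873, 0.0732]
orientation: [0.319, 1.569, 0.32]
wrist_force: [0.3, -0.3, 5.3]
gripper_width: 0.0611
pos [0.6023 0.2873 0.0732] jawyaw 1.572 q [ 0.37  0.43  1.44 -0.    1.27 -1.2 ] F [ 0.3 -0.3  5.3] w 0.0611 t 18.02
shift [-0.1471 -0.5988  0.0182] turn [ 0.0012  0.0016 -0.0005] jaw 1.571
```

View pics/sd12c.png

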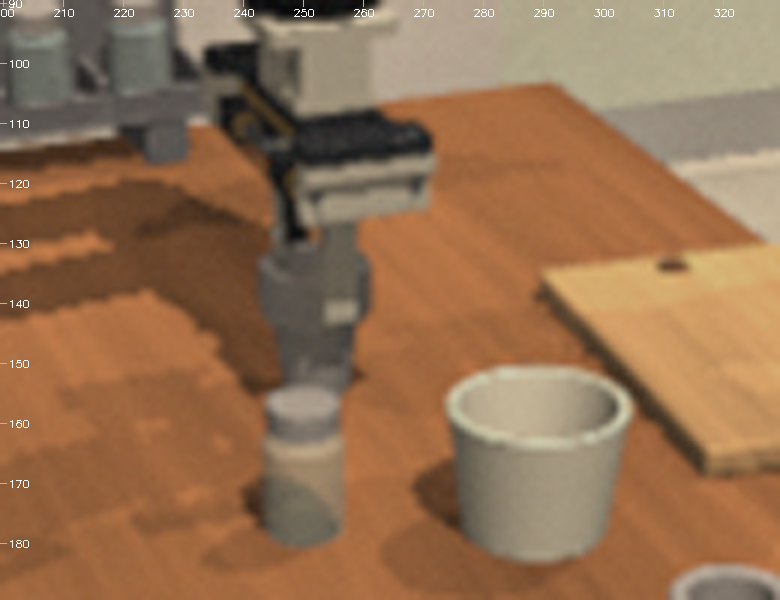

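```bash
python3 -m inch '[[-0.03,0,0,0,0,0,0.6],[-0.08,0,0,0,0,0,0.6],[-0.13,-0.01,0,0,0,0,0.6],[-0.147,-0.05,0.002,0,0,0,0.6],[-0.147,-0.1,0.003,0,0,0,0.6],[-0.147,-0.15,0.004,0,0,0,0.6],[-0.147,-0.2,0.006,0,0,0,0.6],[-0.147,-0.25,0.008,0,0,0,0.6],[-0.147,-0.3,0.009,0,0,0,0.6],[-0.147,-0.35,0.01,0,0,0,0.6],[-0.147,-0.4,0.012,0,0,0,0.6],[-0.147,-0.45,0.014,0,0,0,0.6],[-0.147,-0.5,0.015,0,0,0,0.6],[-0.147,-0.55,0.017,0,0,0,0.6],[-0.147,-0.58,0.018,0,0,0,0.6],[-0.147,-0.599,0.018,0,0,0,0.6],[-0.147,-0.599,0.018,0,0,0,0.6],[-0.147,-0.599,0.018,0,0,0,0.6],[-0.147,-0.599,0.018,0,0,0,0.6]]'
python3 -c "
from h import *
plan(.621,-.3115,.18,1.5708)
for n in ['side','wrist','scene']: grab(n,n+'13')
cv2.imwrite('pics/s13b.png',crop('side13',290,130,110,140,4.2,None));cv2.imwrite('pics/w13b.png',crop('wrist13',150,60,220,220,2.7,None))
cv2.imwrite('pics/c13b.png',crop('scene13',110,70,90,120,5,None))"
```

```text
t: 20.45
eef_pos: [0.6207, -0.3104, 0.2193]
orientation: [0.983, 1.571, 0.986]
wrist_force: [1.0, -0.4, -1.5]
gripper_width: 0.0617
pos [ 0.6207 -0.3104  0.2193] jawyaw 1.574 q [-0.54  0.39  1.22  0.    1.53 -2.11] F [ 1.  -0.4 -1.5] w 0.0617 t 20.45
shift [ 0.0393 -0.0011  0.0003] turn [ 0.0028  0.0002 -0.0002] jaw 1.571
```

View pics/s13b.png

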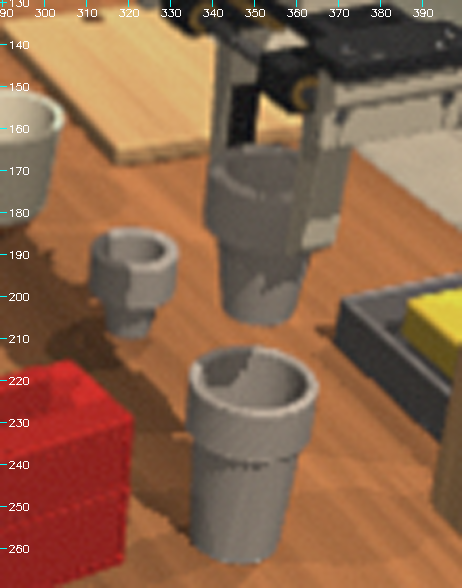

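View pics/w13b.png

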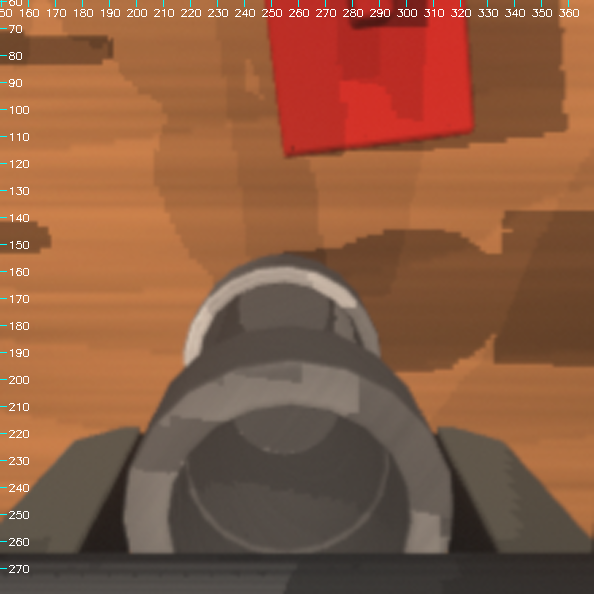

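View pics/c13b.png

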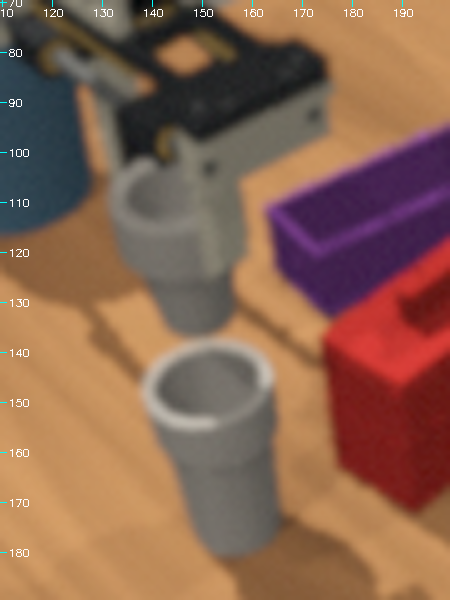

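Run:
```python
from h import *
np.set_printoptions(precision=1,suppress=True)
W=load('wrist13');S=load('scene13')
for y in(-.3115,-.3125,-.3105): print(y,ext(W,.621,y,.033,.104))
p=proj(W,circ(.621,-.3115,.033,.104)); r=p[abs(p[:,1]-185)<2]; print(r)
print('mid held',ext(W,.6207,-.3104,.0315,.224))
np.set_printoptions(precision=4)
print('crock',pix2w(S,(110,112),0),pix2w(S,(110,112),.0))
cv2.imwrite('pics/c13f.png',cv2.resize(cv2.imread('pics/scene13.png'),(800,600)))
```

```text
-0.3115 [218.  292.2 156.2 227.9]
-0.3125 [216.9 291.  156.2 227.9]
-0.3105 [219.2 293.3 156.2 227.9]
[[291.7 186.6]
 [291.5 185.3]
 [291.2 184.1]
 [219.  183.9]
 [218.7 185.2]
 [218.5 186.4]]
mid held [193.5 318.8 192.6 307.6]
crock [ 0.5679 -0.6447] [ 0.5679 -0.6447]
```

View pics/c13f.png

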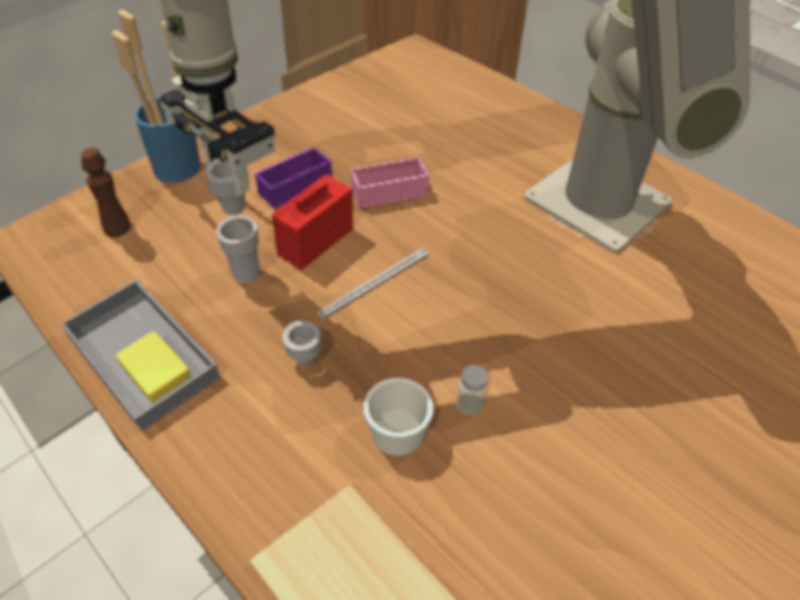

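```bash
python3 -m inch '[[0,-0.0016,0.0005,0.003,0,0,0.6],[0.03,-0.0016,0.0005,0.003,0,0,0.6],[0.055,-0.0016,0.0005,0.003,0,0,0.6],[0.07,-0.0016,0.0005,0.003,0,0,0.6],[0.076,-0.0016,0.0005,0.003,0,0,0.6],[0.08,-0.0016,0.0005,0.003,0,0,0.6],[0.083,-0.0016,0.0005,0.003,0,0,0.6],[0.083,-0.0016,0.0005,0.003,0,0,0.6]]'
python3 -c "
from h import *
plan(.6212,-.312,.1292,1.5708)
for n in ['side','scene']: grab(n,n+'14')
cv2.imwrite('pics/s14b.png',crop('side14',300,160,90,120,5,None))
cv2.imwrite('pics/c14b.png',crop('scene14',110,90,90,100,5,None))"
```

```text
t: 21.6
eef_pos: [0.621, -0.3136, 0.1366]
orientation: [-0.524, 1.57, -0.526]
wrist_force: [-0.2, 0.1, -1.5]
gripper_width: 0.0615
pos [ 0.621  -0.3136  0.1366] jawyaw 1.569 q [-0.54  0.45  1.3   0.    1.39 -2.11] F [-0.2  0.1 -1.5] w 0.0615 t 21.6
shift [0.0074 0.0016 0.0002] turn [-0.0018  0.0006  0.0003] jaw 1.571
```

View pics/s14b.png

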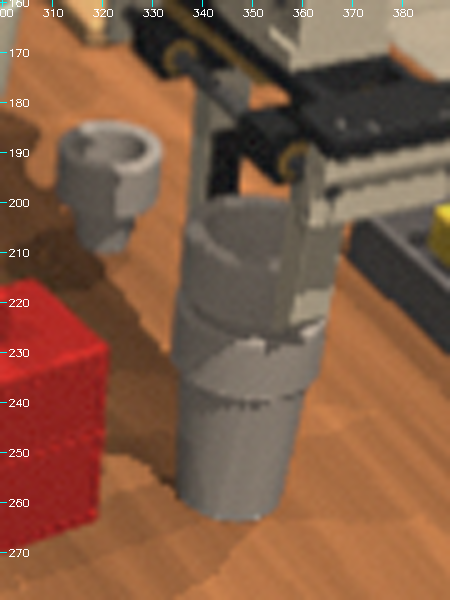

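View pics/c14b.png

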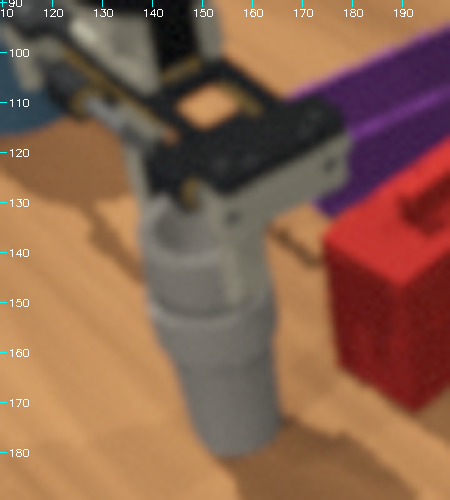

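```bash
python3 -m inch '[[0,0.0005,0,0,0,0,0.6],[0.002,0.0005,0,0,0,0,0.6],[0.004,0.0005,0,0,0,0,0.6],[0.005,0.0005,0,0,0,0,0.6],[0.006,0.0005,0,0,0,0,0.6],[0.0065,0.0005,0,0,0,0,0.6],[0.0065,0.0005,0,0,0,0,0.6]]'
```

```text
t: 22.58
eef_pos: [0.6209, -0.3129, 0.1298]
orientation: [-0.238, 1.571, -0.239]
wrist_force: [-0.0, 0.2, -1.0]
gripper_width: 0.0616
```

```bash
python3 -m inch '[[0.0005,0,0,0,0,0,0.6],[0.001,0,0,0,0,0,0.6],[0.0015,0,0,0,0,0,0.6],[0.0015,0,0,0,0,0,0.6]]'
```

```text
t: 23.08
eef_pos: [0.6214, -0.3129, 0.1296]
orientation: [-0.214, 1.569, -0.216]
wrist_force: [-0.6, 2.5, 8.2]
gripper_width: 0.0617
```

```bash
python3 -m inch '[[0,0,0,0,0,0,-0.7],[0,0,0,0,0,0,-0.7],[0,0,0,0,0,0,-0.7],[0,0,0,0,0,0,-0.7],[-0.03,0,0,0,0,0,-0.7],[-0.08,0,0,0,0,0,-0.7],[-0.11,0,0,0,0,0,-0.7]]'
python3 - <<'E'
from h import *
plan(.6643,-.0975,.24,1.5708)
for n in ['side','scene','wrist']: grab(n,n+'15')
cv2.imwrite('pics/s15b.png',crop('side15',300,160,90,120,5,None))
cv2.imwrite('pics/c15b.png',crop('scene15',110,90,90,100,5,None))
cv2.imwrite('pics/w15b.png',crop('wrist15',190,110,140,130,4.5,None))
E
```

```text
t: 23.95
eef_pos: [0.6214, -0.3134, 0.2413]
orientation: [-0.558, 1.568, -0.56]
wrist_force: [0.6, -1.1, 0.5]
gripper_width: 0.0791
pos [ 0.6214 -0.3134  0.2413] jawyaw 1.569 q [-0.54  0.39  1.18 -0.    1.57 -2.11] F [ 0.6 -1.1  0.5] w 0.0791 t 23.95
shift [0.001  0.216  0.0425] turn [-0.0018  0.0026  0.0016] jaw 1.571
```

View pics/s15b.png

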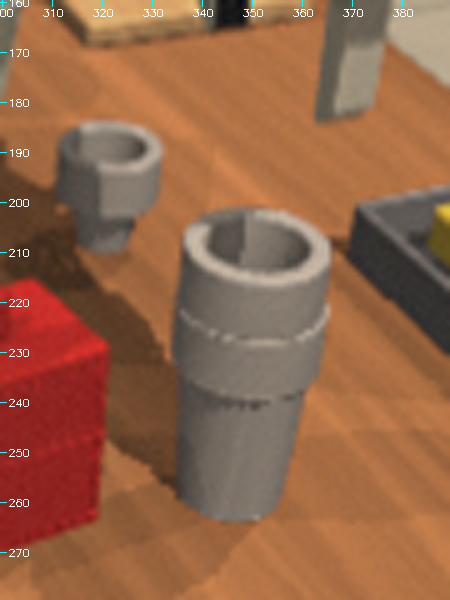

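View pics/c15b.png

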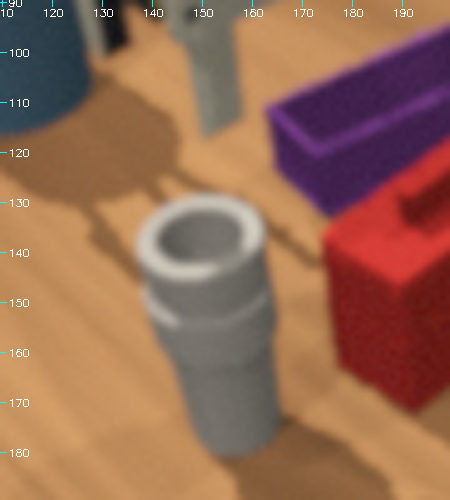

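View pics/w15b.png

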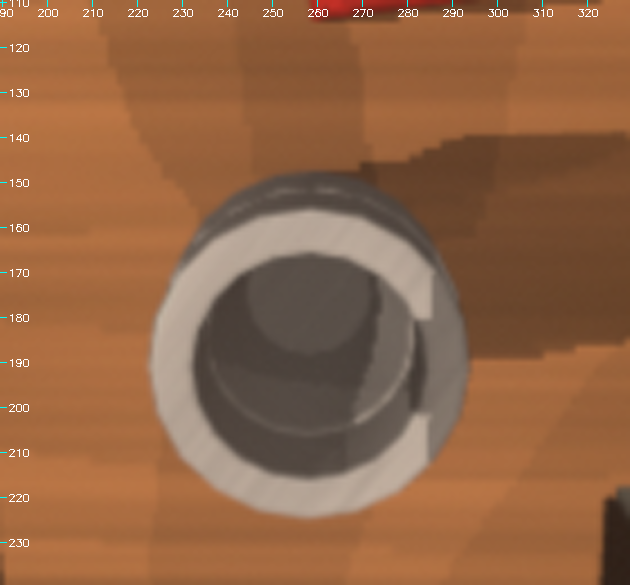

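Run:
```python
from h import *
W=load('wrist15')
print(fitcirc([(W,[222.8,293.7,155.9,224.4])],.0315,.134))
plan(.6643,-.0975,.2,1.5708)
```

```text
(array([ 0.62076591, -0.31282266]), array([-0.75545575,  0.75251638, -0.70181565,  0.84284892]))
pos [ 0.6219 -0.3137  0.2408] jawyaw 1.569 q [-0.54  0.39  1.19 -0.    1.56 -2.11] F [ 0.  -0.2 -1.4] w 0.079 t 24.1
shift [0.0404 0.2163 0.0418] turn [-0.0018  0.004   0.0025] jaw 1.571
```

```bash
python3 -m inch '[[0.01,0.05,0.01,-0.002,0.003,0.002,-1],[0.02,0.1,0.02,-0.002,0.003,0.002,-1],[0.03,0.15,0.03,-0.002,0.003,0.002,-1],[0.04,0.19,0.038,-0.002,0.003,0.002,-1],[0.04,0.216,0.042,-0.002,0.003,0.002,-1],[0.04,0.216,0.042,-0.002,0.003,0.002,-1],[0.04,0.216,0.042,-0.002,0.003,0.002,-1],[0.04,0.216,0.042,-0.002,0.003,0.002,-1]]' 25
python3 - <<'E'
from h import *
d=grab('wrist','w16'); cv2.imwrite('pics/w16b.png',crop('w16',200,110,120,120,5,None))
plan(.6643,-.0975,.054,1.5708)
print(np.round(ext(d,.6643,-.0975,.028,.06),1))
E
```

```text
t: 25.1
eef_pos: [0.6628, -0.0983, 0.1976]
orientation: [2.669, 1.567, 2.668]
wrist_force: [-0.8, 0.0, 0.4]
gripper_width: 0.0928
pos [ 0.6629 -0.0983  0.1979] jawyaw 1.569 q [-0.22  0.34  1.32  0.    1.48 -1.79] F [ 0.  -0.8  0. ] w 0.0932 t 25.15
shift [0.1439 0.0005 0.0018] turn [-0.0013 -0.0033 -0.0019] jaw 1.571
[227.7 285.8 160.  216.4]
```

View pics/w16b.png

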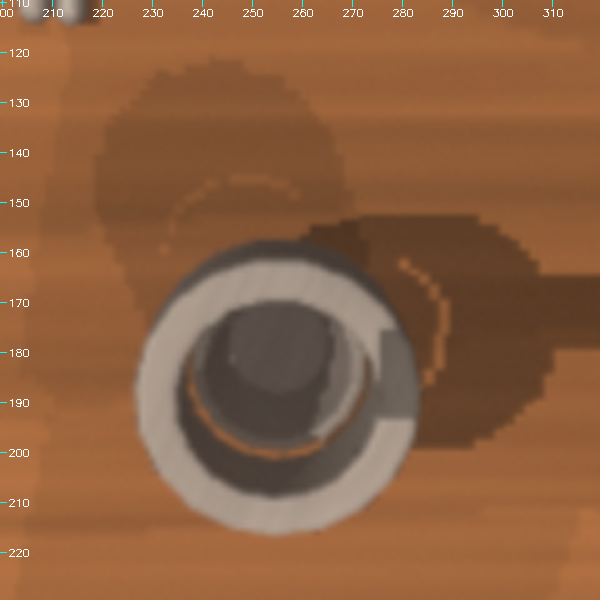

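```bash
python3 -m inch '[[0.04,-0.001,0.002,-0.001,-0.003,-0.002,-1],[0.09,-0.001,0.002,-0.001,-0.003,-0.002,-1],[0.125,-0.001,0.002,-0.001,-0.003,-0.002,-1],[0.14,-0.001,0.002,-0.001,-0.003,-0.002,-1],[0.144,-0.001,0.002,-0.001,-0.003,-0.002,-1],[0.144,-0.001,0.002,-0.001,-0.003,-0.002,-0.6],[0.144,-0.001,0.002,-0.001,-0.003,-0.002,-0.2],[0.144,-0.001,0.002,-0.001,-0.003,-0.002,0.6],[0.144,-0.001,0.002,-0.001,-0.003,-0.002,0.6],[0.144,-0.001,0.002,-0.001,-0.003,-0.002,0.6],[0.144,-0.001,0.002,-0.001,-0.003,-0.002,0.6],[0.144,-0.001,0.002,-0.001,-0.003,-0.002,0.6]]' 25
python3 -c "
from h import *
plan(.6208,-.3128,.23,1.5708)"
```

```text
t: 26.65
eef_pos: [0.6651, -0.0979, 0.0547]
orientation: [-0.279, 1.57, -0.278]
wrist_force: [-0.8, -0.6, 5.3]
gripper_width: 0.0558
pos [ 0.6651 -0.0979  0.0547] jawyaw 1.572 q [-0.22  0.47  1.43 -0.    1.24 -1.79] F [-0.8 -0.6  5.3] w 0.0558 t 26.65
shift [-0.1752 -0.2149 -0.0444] turn [0.0012 0.0009 0.0003] jaw 1.571
```

```bash
python3 -m inch '[[-0.03,0,0,0,0,0,0.6],[-0.08,0,0,0,0,0,0.6],[-0.13,0,0,0,0,0,0.6],[-0.175,-0.01,-0.002,0,0,0,0.6],[-0.175,-0.05,-0.01,0.001,0.001,0,0.6],[-0.175,-0.1,-0.02,0.001,0.001,0,0.6],[-0.175,-0.15,-0.03,0.001,0.001,0,0.6],[-0.175,-0.19,-0.039,0.001,0.001,0,0.6],[-0.175,-0.215,-0.0444,0.001,0.001,0,0.6],[-0.175,-0.215,-0.0444,0.001,0.001,0,0.6],[-0.175,-0.215,-0.0444,0.001,0.001,0,0.6],[-0.175,-0.215,-0.0444,0.001,0.001,0,0.6]]'
python3 -c "
from h import *
plan(.6208,-.3128,.165,1.5708)
for n in ['side','wrist','scene']: grab(n,n+'17')
cv2.imwrite('pics/s17b.png',crop('side17',290,130,110,140,4.2,None));cv2.imwrite('pics/w17b.png',crop('wrist17',150,60,220,220,2.7,None))
cv2.imwrite('pics/c17b.png',crop('scene17',110,70,90,120,5,None))
W=load('wrist17');print(np.round(ext(W,.6208,-.3128,.0315,.134),1))"
```

```text
t: 28.15
eef_pos: [0.6211, -0.3113, 0.2291]
orientation: [2.771, 1.57, 2.773]
wrist_force: [0.7, 0.3, -1.0]
gripper_width: 0.0564
pos [ 0.6211 -0.3113  0.2291] jawyaw 1.573 q [-0.54  0.39  1.2  -0.    1.55 -2.11] F [ 0.7  0.3 -1. ] w 0.0564 t 28.15
shift [ 0.0641 -0.0015 -0.0003] turn [ 0.0019 -0.001  -0.0004] jaw 1.571
[216.2 292.6 160.7 234.2]
```

View pics/s17b.png

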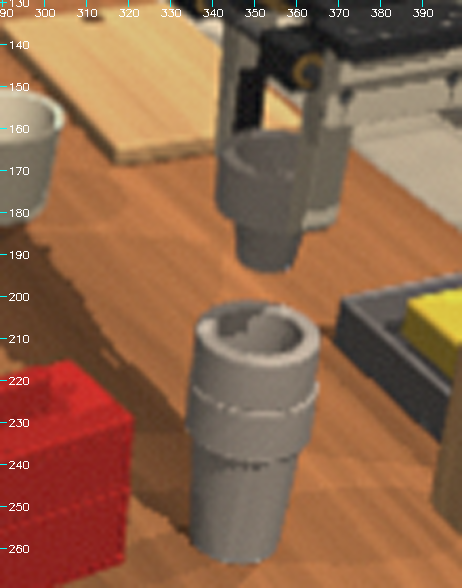

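View pics/w17b.png

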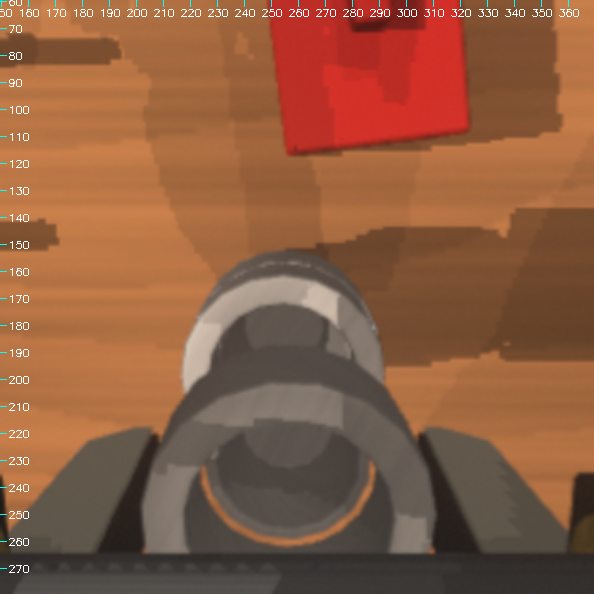

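View pics/c17b.png

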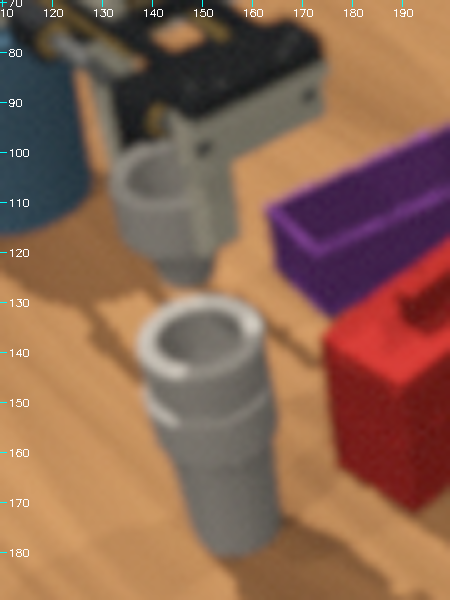

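```bash
python3 -m inch '[[0,-0.0013,-0.0003,0.002,-0.001,0,0.6],[0.02,-0.0013,-0.0003,0.002,-0.001,0,0.6],[0.04,-0.0013,-0.0003,0.002,-0.001,0,0.6],[0.052,-0.0013,-0.0003,0.002,-0.001,0,0.6],[0.058,-0.0013,-0.0003,0.002,-0.001,0,0.6],[0.062,-0.0013,-0.0003,0.002,-0.001,0,0.6],[0.065,-0.0013,-0.0003,0.002,-0.001,0,0.6],[0.067,-0.0013,-0.0003,0.002,-0.001,0,0.6],[0.069,-0.0013,-0.0003,0.002,-0.001,0,0.6],[0.069,-0.0013,-0.0003,0.002,-0.001,0,0.6]]'
python3 -c "
from h import *
plan(.6208,-.3128,.1587,1.5708)
for n in ['side','scene']: grab(n,n+'18')
cv2.imwrite('pics/s18b.png',crop('side18',300,160,90,120,5,None))"
```

```text
t: 29.55
eef_pos: [0.6202, -0.3141, 0.1601]
orientation: [2.729, 1.571, 2.727]
wrist_force: [-0.9, 0.2, -1.6]
gripper_width: 0.056
pos [ 0.6202 -0.3141  0.1601] jawyaw 1.569 q [-0.54  0.43  1.28 -0.    1.43 -2.11] F [-0.9  0.2 -1.6] w 0.056 t 29.55
shift [0.0014 0.0013 0.0006] turn [-0.0019 -0.0001 -0.    ] jaw 1.571
```

View pics/s18b.png

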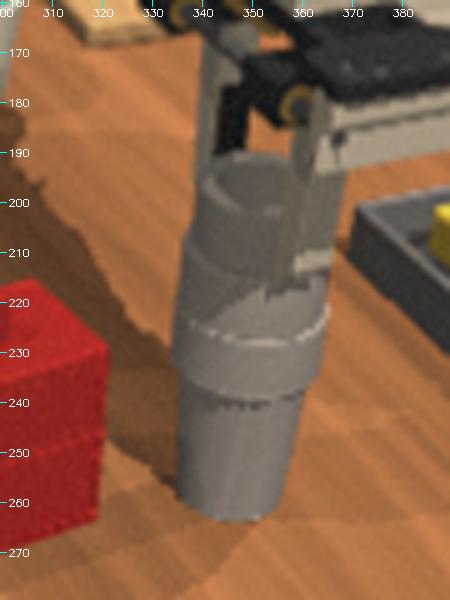

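```bash
python3 -m inch '[[0,0.001,0.0005,-0.002,0,0,0.6],[0.001,0.001,0.0005,-0.002,0,0,0.6],[0.0015,0.001,0.0005,-0.002,0,0,0.6],[0.002,0.001,0.0005,-0.002,0,0,0.6],[0.002,0.001,0.0005,-0.002,0,0,0.6]]'
```

```text
t: 30.28
eef_pos: [0.6211, -0.3131, 0.159]
orientation: [-0.322, 1.57, -0.322]
wrist_force: [-0.7, 1.6, 4.8]
gripper_width: 0.0561
```

Contact came at 0.159 m, against an expected 0.1587 m, so it is seated. I'll release and back off.

```bash
python3 -m inch '[[0,0,0,0,0,0,-0.7],[0,0,0,0,0,0,-0.7],[0,0,0,0,0,0,-0.7],[0,0,0,0,0,0,-0.7],[-0.03,0,0,0,0,0,-0.7],[-0.08,0,0,0,0,0,-0.7],[-0.09,0,0,0,0,0,-0.7],[-0.09,0,0,0,0,0,-0.7]]'
python3 - <<'E'
from h import *
plan(.5,.0,.25,1.5708)
for n in ['side','scene','wrist']: grab(n,n+'19')
cv2.imwrite('pics/s19b.png',crop('side19',300,160,90,120,5,None))
cv2.imwrite('pics/c19f.png',cv2.resize(cv2.imread('pics/scene19.png'),(800,600)))
cv2.imwrite('pics/w19b.png',crop('wrist19',170,90,180,150,4,None))
E
```

```text
t: 31.28
eef_pos: [0.6212, -0.3134, 0.249]
orientation: [-0.548, 1.569, -0.548]
wrist_force: [-0.2, 0.7, 0.3]
gripper_width: 0.0793
pos [ 0.6212 -0.3134  0.249 ] jawyaw 1.571 q [-0.54  0.39  1.17 -0.    1.58 -2.11] F [-0.2  0.7  0.3] w 0.0793 t 31.27
shift [-0.0015  0.3134 -0.1211] turn [0.0002 0.0017 0.0011] jaw 1.571
```

View pics/s19b.png

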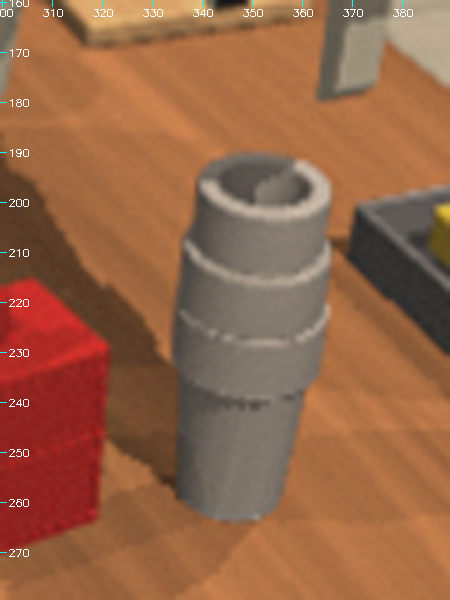

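View pics/c19f.png

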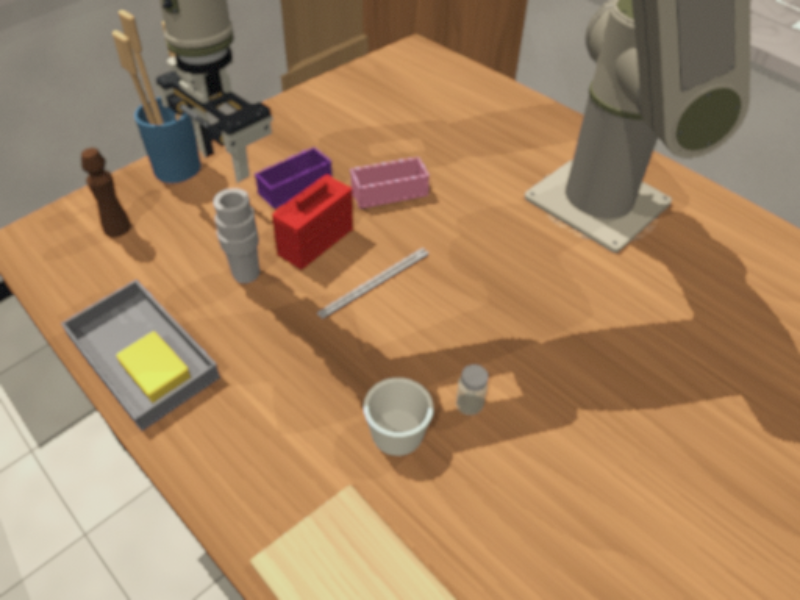

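View pics/w19b.png

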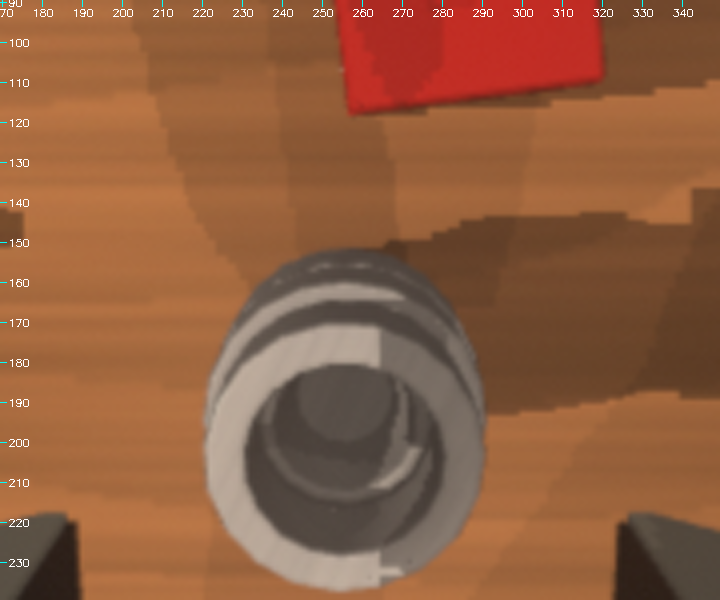

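```bash
python3 -c "
from h import *
print(ctrl.sign_off())"
```

```text
the job is handed in; nothing more can be done
None
```

I built the red bento (upper tier on the lower tier, then the lid). Then I nested the tumblers (middle into tall, then short into middle), and handed the job in at about 31 s. Sign-off gives no verdict, so these are my own last checks:

- **Bento:** the last pictures show it square with no visible gaps. The lid touched down at the expected height, with about 5 N at the wrist. The upper tier was lowered to its expected height, but I did not read a contact force for it.
- **Tumblers:** they stand upright. The middle one touched down at 0.1296 m against 0.1292 m expected, and the short one at 0.1590 m against 0.1587 m.
- **Other objects:** the soup cup, chopsticks, shaker and the pink and purple boxes look unmoved in the last scene picture, judged by eye. The lower tier and tall tumbler also look to be where they stood. The gripper ended clear above the nest.
- **Disagreement:** before the lid was placed, the camera estimates put it about 4 to 5 mm lower in the grip than the arm reading. The touchdown height matched the arm reading.

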